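Bring the wobbly plaster head upright into the steady

ROBOT

A 7-joint arm with a two-finger parallel gripper is mounted at the origin on the work surface. World frame = base frame: x ahead of the robot, y to its left, z up, the work surface at z = 0. Lengths are in m, angles in rad, forces in N, time in s.
With the tool pointing down it reaches from about 0.425 to 0.95 m from the base axis. Payload 4.7 kg.
Tool frame: the origin (TCP) lies between the finger pads, 19 mm behind the fingertips; this is the grasp point; z points along the fingers, y is the line along which they close (so a half turn about z gives the same grasp; the last joint's range is limited). The gripper opens to 87 mm and grips with 3 to 60 N. Pads are 19 mm wide; open, the fingers measure 117 mm over their backs; the gripper's body (75 mm by 190 mm) begins 51 mm behind the grasp point.
Start: joints at [-1.195, 0.469, -0.049, 1.532, 0.024, 1.141, -0.082], TCP at [0.266, 0.62, 0.241] pointing down, gripper open.
Joint ranges: [-2.59, 2.59], [-0.33, 1.99], [-1.39, 1.29], [0.1, 2.45], [-1.04, 4.18], [0.21, 1.99], [-2.66, 2.66]. Speed limits (rad/s): [2.57, 2.57, 3.14, 3.14, 3.14, 3.14, 3.14].

INTERFACE

Orientations are given as a unit quaternion [w, x, y, z].
In Python, from workcell import bot gives the robot as it stands.
- The arm moves only by the tool move_arm, never from a script. Its argument "commands" is a list of rows, each an object of numbers: "dx", "dy", "dz": the shift along the tool's x, y, z in cm; "wx", "wy", "wz": the turn, a rotation vector about the tool's x, y, z in degrees; "claw": the finger opening in cm, from 0 to 8.7. In form: [{"dx": .., "dy": .., "dz": .., "wx": .., "wy": .., "wz": .., "claw": ..}, ...]. A call has 1 to 12 rows; each row shifts and turns the commanded pose from where the row before left it, along the tool's axes as they then stand; what a row does not reach is not made up. A row lasts 1/8 s, in which the tool goes at most 62.5 mm and 10.7 degrees, less where a joint would pass 70% of its speed; a pose out of reach is approached as far as the arm can. A call is refused whole if a number of a shift passes 6.25 or a number of a turn 10.7, either way. A call with a gripper value outside its range is refused whole. The fingers move at their own pace and stop on an object; "force" is the grip in N (left out, the last holds). Time passes only in rows, so rows that do not move let the fingers close. It gives the time, the measured TCP pose, the force, the opening and the grip force at its end, in the units of the state.
- bot.read_state(): the state, without advancing time (a new reading comes with each control period).
- bot.capture(name): name is "scene" or "top" or "wrist"; returns a dict with "image" (384x512x3 uint8, red, green, blue), "mtx" (3x3 intrinsics, pixels), "dist" ([k1, k2, p1, p2, k3] as OpenCV has them; the pictures are not rectified), "origin" and "rotation" of the camera in the world. Camera axes: x right, y down, z forward; pixel columns grow to the right and rows downward; lengths in m; the calibration is good to about 2 mm. A picture is of the moment at which its call begins. There is no depth.
- bot.job_done(): hands the job in; it is judged then, once.
The state is a dict: "time_s": time; "q": joint angles; "qd": joint speeds; "joint_efforts": joint torques, N m; "tcp_pos": TCP position; "ee_rot": TCP orientation; "contact_force": force on the tool from outside, world axes, zero at the start; "moment": the same for the moment, N m; "finger_gap": finger opening in m; "grip_force": force on a finger pad.
Only numpy, scipy, OpenCV 4.12 (cv2) and the standard library are available. Lean on these libraries where they do the work, as an engineer would, in place of code of your own. Each camera call takes 0.05 s, during which the arm holds its last target. There are 200 camera calls.

TASK

Lift the plywood board by its dark wooden grip block just clear of the bench, bring the plaster head on its sprung post upright right there by tilting the board to and fro, and keep it balanced in the air for at least four seconds. Then carry it, upright all the way, slide the post between the yellow prongs of the steady and gently set the board down flat squarely on the green patch with the post midway along the straight prongs, let go, and leave the head upright and at rest between the prongs. Touch only the grip block and the board, never the head or its post, and do not disturb the other things on the bench.

Things in the scene. Friction and masses are not known exactly. Their poses are not given: they have to be found in the camera images.
- board: Loose plywood board, 290 mm long (x), 110 wide (y), 12 thick, about 620 g without the head. Origin: on its underside, below the middle of the grip block; x points along the board to the head, z up. It reaches from x = -90 to +200 mm. Blue ballast bar across it at x = -66 mm (45 x 100 mm, top at z = 40 mm). The two thin upright rods beside the post only mark the stops.
- grip (a point): Middle of the board's dark wooden grip block, at board x = 0, z = 55 mm: where to put the TCP. Axes as the board's. The block is 70 mm along x and 24 mm wide in y (pinch it across y from above); its top is at z = 78 mm.
- figure: White plaster head (82 mm wide, orange collar) on a flat steel post (18 mm in x, 8 mm in y, 185 mm to the chin, top of head 304 mm). Origin on its pivot, at board x = 150, y = 0, z = 50 mm; z runs up the post. Its x is the pivot axis, parallel to the board's x: it sways only to the board's +y or -y (a positive turn about x leans it to -y).
- pivot (a point): The pivot on the board (axes as the board's). A leaf spring there pulls the post square to the board with 0.395 N m/rad, damping 0.018 N m s/rad, no friction; stops at 0.28 rad from square on both sides. At the start the post rests on a stop. Tilting the board about its x turns the spring's rest position with it and so pushes the post the same way.
- head (a point): Middle of the plaster head, 240 mm up the post; axes as the figure's. Head and post: 0.20 kg (varies a few percent), centre of mass 245 mm up from the pivot, inertia about it 0.0124 kg m2, so gravity topples it with 0.48 N m/rad: more than the spring holds. On a level board it always falls over, slowly (time constant about 0.5 s), to a stop.
- steady: Fixed stand with a fork. Origin: on the bench, where the board's origin belongs, below no part of the stand; x is the board's direction there: a board set down at this origin and yaw covers the thin green patch. Red column at x = 245 mm on a steel foot (x = 210 to 275 mm, 200 mm wide, 14 mm high).
- seat (a point): Where the post belongs: midway between the two level yellow prongs, at x = 150 mm of the steady, 180 mm above the bench (axes as the steady's). Prongs 12 mm thick, 34 mm apart inside, straight from 25 mm before to 85 mm beyond this point, tips flared to 72 mm apart at 35 mm before it. Open to -x: the post goes in along +x, board below, head above.
- tumbler: Steel tumbler, 72 mm wide, 150 high, bystander; origin under it.
- spool: Wire spool, 64 mm wide, 60 high, bystander; origin under it.
- bottle: Blue bottle, 64 mm wide, 170 high, bystander; origin under it.
- bowl: Blue bowl, 120 mm wide, 55 high, bystander; origin under it.
- block: Plaster block 120 x 80 x 60 mm, bystander; origin under it.
- spatula: Low modelling spatula lying flat on the bench near the robot, under 30 mm high, bystander.

How it is judged:
On the way, in this order (a step that is already met when the one before it is completed fails the run):
1. board off the bench and the head balanced upright (within 0.15 rad) for 3.8 s (height (world z) of board above 0.015 m and angle between head's own z axis and vertical below 0.15 rad), for 3.8 s.
2. board flat on the bench with the post between the prongs and the head upright (height (world z) of board below 0.006 m and horizontal distance between board and steady below 0.03 m and angle between head's own z axis and vertical below 0.19 rad), for 0.2 s.
At the end, for the whole second after the job is handed in: Board released, flat on the bench (within 5 mm, 0.03 rad) and in line with the green patch within 0.17 rad, its post's foot within 25 mm along and 20 mm across of the point under the middle of the prongs, head within 0.19 rad of upright and at rest (height (world z) of board between -0.004 and 0.005 m and angle between board's own z axis and vertical below 0.03 rad and x of figure in the frame of seat between -0.025 and 0.025 m and y of figure in the frame of seat between -0.02 and 0.02 m and angle between the x axis of board and the x axis of steady, either way round below 0.17 rad and angle between head's own z axis and vertical below 0.19 rad and angular speed of figure below 0.15 rad/s and linear speed of board below 0.03 m/s); the robot touches nothing.
It fails at once if the head leans more than 0.2 rad while the board is away (over 120 mm) from where it stood (distance of board from where it was at the start of the episode above 0.12 m and angle between head's own z axis and vertical above 0.2 rad).
It fails at once if the fingers or arm touch the head or its post (contact force between any of the fingers, the arm and figure above 1 N).
It fails at once if the post is rammed against the steady (over 8 N) (contact force between figure and steady above 8 N).
It fails at once if the board is dropped or slammed down (over 0.4 m/s near the bench) (height (world z) of board below 0.03 m and linear speed of board above 0.4 m/s).
It fails at once if a bystander is disturbed (moved over 30 mm) (distance of any of tumbler, spool, bottle, bowl, block, spatula from where it was at the start of the episode above 0.03 m).
It also fails if it takes over 72 s, if anything falls off the work surface, if the arm or the gripper's body presses on something with over 40 N, if the wrist force passes 120 N, or if a joint passes its speed limit or range.

## Working session

There is one attempt and no reset: what is moved stays moved. The work goes in short steps, Python scripts to look and compute and a tool call to move; the robot and the scene stay as the last step left them, time stands still between calls to the robot, and variables do not carry over. Pictures are saved under pics/ and viewed, at most 10 in all, crops included, and the job is handed in when it is done.

Besides the shell and the picture viewer there is one more tool, called after "Request:" by a JSON object that holds its "api" and its "payload", one argument or row to a line. move_arm: Moves the arm, as the interface text tells. Its arguments: {"type":"object","properties":{"commands":{"type":"array","items":{"type":"object","properties":{"dx":{"type":"number"},"dy":{"type":"number"},"dz":{"type":"number"},"wx":{"type":"number"},"wy":{"type":"number"},"wz":{"type":"number"},"claw":{"type":"number"}}}},"force":{"type":"number"}},"required":["commands"]}

```bash
ls; mkdir -p pics; python3 - <<'E'
from workcell import bot
import cv2,json,numpy as np
s=bot.read_state();print({k:np.round(v,3).tolist() for k,v in s.items()})
for n in("scene","top"):
    c=bot.capture(n);cv2.imwrite(f"pics/{n}0.png",c["image"][:,:,::-1])
    print(n,c["mtx"],c["dist"],c["origin"],c["rotation"])
E
```

```text
pics
{'time_s': 0.0, 'q': [-1.195, 0.469, -0.049, 1.534, 0.024, 1.141, -0.082], 'qd': [0.001, -0.001, 0.001, -0.0, 0.001, -0.002, -0.001], 'joint_efforts': [-0.0, -50.797, -0.081, -23.616, -0.062, 0.038, 0.0], 'tcp_pos': [0.266, 0.62, 0.24], 'ee_rot': [-0.0, 0.201, 0.98, -0.001], 'contact_force': [-0.148, -0.764, 0.183], 'moment': [0.019, 0.054, 0.011], 'grip_force': 0.0, 'finger_gap': 0.087}
scene [[386.97340334   0.         256.0173623 ]
 [  0.         386.97340334 196.6951468 ]
 [  0.           0.           1.        ]] [-0.12914162  0.          0.          0.          0.        ] [1.13913339 0.61843029 0.80169983] [-0.17065782  0.34237707  0.81790239 -0.4297552 ]
top [[436.42942288   0.         254.51147993]
 [  0.         436.42942288 195.70724904]
 [  0.           0.           1.        ]] [-0.10853113  0.          0.          0.          0.        ] [ 0.42706766 -0.01179955  1.44890068] [ 0.0308564  -0.70411687  0.70903136 -0.02327748]
```

View pics/scene0.png

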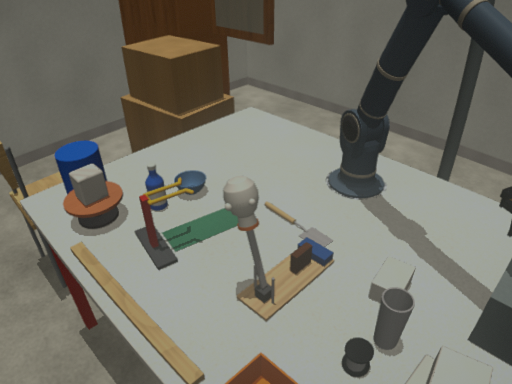

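View pics/top0.png

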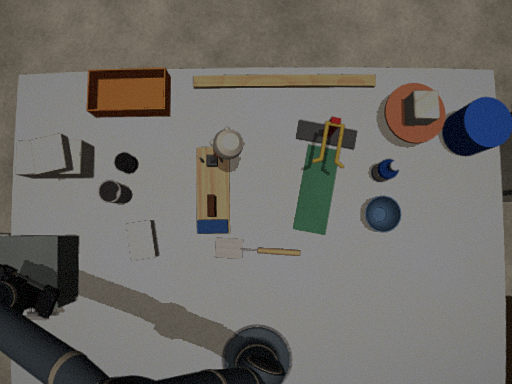

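The scene view shows the board in the middle with its head leaning toward the steady (grip block near (300,258) px). The steady stands at left (red column at (150,220)). In the top view the board spans about (197..230, 146..233) and the green patch about (294..338, 146..234). I'll enlarge both.

```bash
python3 - <<'E'
import cv2,numpy as np
def crop(f,x0,y0,x1,y1,k,step):
    im=cv2.imread(f)[y0:y1,x0:x1];im=cv2.resize(im,None,fx=k,fy=k,interpolation=cv2.INTER_CUBIC)
    im=np.clip(im*1.3,0,255).astype(np.uint8)
    for x in range(x0,x1,step):
        cv2.line(im,((x-x0)*k,0),((x-x0)*k,6),(0,0,255),1);cv2.putText(im,str(x),((x-x0)*k,16),0,.35,(0,0,255))
    for y in range(y0,y1,step):
        cv2.line(im,(0,(y-y0)*k),(6,(y-y0)*k),(0,0,255),1);cv2.putText(im,str(y),(8,(y-y0)*k+4),0,.35,(0,0,255))
    return im
cv2.imwrite("pics/topc.png",crop("pics/top0.png",190,112,365,240,4,10))
cv2.imwrite("pics/scenec.png",crop("pics/scene0.png",135,170,335,320,4,10))
E
```

```text
(no output)
```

View pics/topc.png

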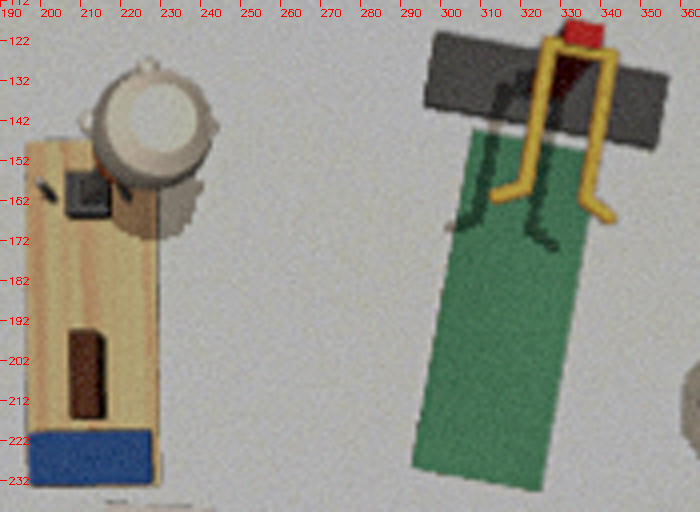

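View pics/scenec.png

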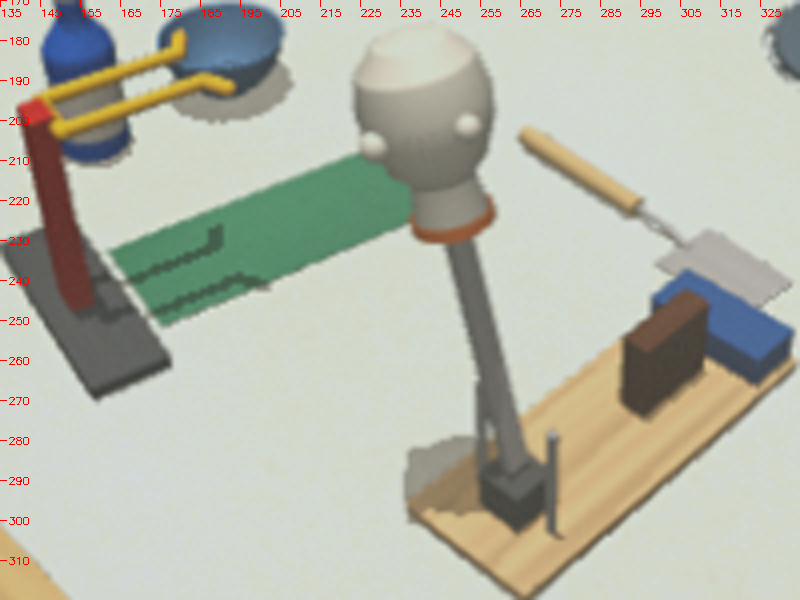

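The crops show the board's top corners, the block top (top crop about (86,374), scene crop about (666,322)), the patch corners and the prong bends clearly. Now triangulating.

```bash
cat > h.py <<'E'
import numpy as np,cv2
from scipy.spatial.transform import Rotation as R
CAM=dict(scene=(386.97340334,256.0173623,196.6951468,-.12914162,[1.13913339,.61843029,.80169983],[-0.17065782,0.34237707,0.81790239,-0.4297552]),
 top=(436.42942288,254.51147993,195.70724904,-.10853113,[.42706766,-.01179955,1.44890068],[0.0308564,-0.70411687,0.70903136,-0.02327748]))
def rot(q): return R.from_quat([q[1],q[2],q[3],q[0]])
def ray(n,p):
    f,cx,cy,k,o,q=CAM[n]
    u=cv2.undistortPoints(np.array([[p]],float),np.array([[f,0,cx],[0,f,cy],[0,0,1]]),np.array([k,0,0,0,0]))[0,0]
    return np.array(o),rot(q).apply([u[0],u[1],1])
def plane(n,p,z):
    o,d=ray(n,p);return o+d*(z-o[2])/d[2]
def tri(pt,ps):
    (o1,d1),(o2,d2)=ray("top",pt),ray("scene",ps)
    t=np.linalg.lstsq(np.c_[d1,-d2],o2-o1,rcond=None)[0]
    a,b=o1+d1*t[0],o2+d2*t[1];return (a+b)/2,np.linalg.norm(a-b)
T=lambda u,v:(190+u/4,112+v/4)
S=lambda u,v:(135+u/4,170+v/4)
E
python3 - <<'E'
from h import *
np.set_printoptions(precision=4,suppress=True)
for n,p in dict(bTL=(27,142),bBL=(28,486),bBR=(160,487)).items(): print(n,plane("top",T(*p),.012))
for n,p in dict(sTipL=(408,505),sTipR=(524,600),sBR=(795,365)).items(): print(n,plane("scene",S(*p),.012))
print("grip top tri",tri(T(86,374),S(666,322)),plane("top",T(86,374),.078),plane("scene",S(666,322),.078))
print("postblock top",tri(T(86,192),S(514,482)))
for n,p in dict(gTL=(474,128),gBL=(412,467),gBR=(541,492)).items(): print(n,plane("top",T(*p),.0))
print("g scene",plane("scene",S(110,250),0),plane("scene",S(164,327),0))
for a,b in [((527,190),(180,52)),((586,200),(205,80)),((548,45),(37,100)),((609,50),(60,128)),((612,219),(232,88)),((493,197),(180,35))]: print("prong",tri(T(*a),S(*b)))
print("head",tri(T(160,120),S(425,105)))
for n,p in dict(tumbler=(119,185),spool=(127,155),blk=(140,222),blk2=(155,258),bottle=(393,167),bowl=(383,206),spatT=(230,238)).items(): print(n,plane("top",p,.15 if n=='tumbler' else 0.05))
E
```

```text
bTL [0.7006 0.1955 0.012 ]
bBL [0.4139 0.1935 0.012 ]
bBR [0.4126 0.0846 0.012 ]
sTipL [0.7052 0.0966 0.012 ]
sTipR [0.7069 0.2039 0.012 ]
sBR [0.4227 0.202  0.012 ]
grip top tri (array([0.5019, 0.1407, 0.0681]), np.float64(0.0031801145495732757)) [0.5023 0.1383 0.078 ] [0.5094 0.1483 0.078 ]
postblock top (array([0.6545, 0.144 , 0.031 ]), np.float64(0.0006467220916011833))
gTL [ 0.7115 -0.1795  0.    ]
gBL [ 0.4276 -0.1234  0.    ]
gBR [ 0.406  -0.2302  0.    ]
g scene [ 0.6888 -0.278   0.    ] [ 0.7112 -0.1714  0.    ]
prong (array([ 0.6335, -0.1997,  0.1987]), np.float64(0.017042369137888997))
prong (array([ 0.6167, -0.2368,  0.152 ]), np.float64(0.0252420852785904))
prong (array([ 0.7413, -0.2173,  0.2014]), np.float64(0.019071461006884043))
prong (array([ 0.731 , -0.2578,  0.1558]), np.float64(0.022771595150854033))
prong (array([ 0.5968, -0.2519,  0.1301]), np.float64(0.04855881561517726))
prong (array([ 0.6331, -0.1782,  0.2214]), np.float64(0.03703608833462346))
head (array([0.6568, 0.0691, 0.2947]), np.float64(0.011070996100319872))
tumbler [0.5624 0.4127 0.15  ]
spool [0.6716 0.4206 0.05  ]
blk [0.4519 0.3739 0.05  ]
blk2 [0.3361 0.324  0.05  ]
bottle [ 0.6249 -0.449   0.05  ]
bowl [ 0.4981 -0.4119  0.05  ]
spatT [0.3994 0.0821 0.05  ]
```

```bash
sed -i 's/^T=.*/T=lambda u,v:(189.625+u\/4,111.625+v\/4)/;s/^S=.*/S=lambda u,v:(134.625+u\/4,169.625+v\/4)/' h.py
python3 - <<'E'
from h import *
np.set_printoptions(precision=4,suppress=True)
for n,p in dict(bTL=(27,142),bBL=(28,486),bBR=(160,487)).items(): print(n,plane("top",T(*p),.012))
for n,p in dict(sTipL=(408,505),sTipR=(524,600),sBR=(795,365)).items(): print(n,plane("scene",S(*p),.012))
print("grip top",tri(T(86,374),S(666,322)),plane("top",T(86,374),.078),plane("scene",S(666,322),.078))
for n,p in dict(gTL=(474,128),gBL=(412,467),gBR=(541,492)).items(): print(n,plane("top",T(*p),.0))
print("g scene",plane("scene",S(110,250),0),plane("scene",S(164,327),0))
for a,b in [((527,190),(205,80)),((586,200),(180,52)),((548,45),(60,128)),((609,50),(37,100))]: print("prong",tri(T(*a),S(*b)),plane("top",T(*a),.18),plane("scene",S(*b),.18))
E
```

```text
bTL [0.7019 0.1968 0.012 ]
bBL [0.4152 0.1948 0.012 ]
bBR [0.4138 0.0859 0.012 ]
sTipL [0.705 0.095 0.012]
sTipR [0.7068 0.2024 0.012 ]
sBR [0.4222 0.2003 0.012 ]
grip top (array([0.5033, 0.1411, 0.0707]), np.float64(0.0019797576084000955)) [0.5035 0.1395 0.078 ] [0.509  0.1466 0.078 ]
gTL [ 0.7128 -0.1783  0.    ]
gBL [ 0.4288 -0.1222  0.    ]
gBR [ 0.4072 -0.2289  0.    ]
g scene [ 0.6886 -0.2805  0.    ] [ 0.711  -0.1736  0.    ]
prong (array([ 0.6305, -0.1955,  0.1773]), np.float64(0.0020709861534103867)) [ 0.6309 -0.1958  0.18  ] [ 0.6321 -0.191   0.18  ]
prong (array([ 0.6223, -0.2385,  0.1788]), np.float64(0.00279898122767504)) [ 0.6232 -0.2392  0.18  ] [ 0.6226 -0.2355  0.18  ]
prong (array([ 0.7401, -0.2142,  0.1811]), np.float64(0.001750958632715568)) [ 0.7396 -0.2139  0.18  ] [ 0.7398 -0.2166  0.18  ]
prong (array([ 0.7343, -0.2582,  0.1815]), np.float64(0.0024217788642993186)) [ 0.7357 -0.2593  0.18  ] [ 0.7327 -0.2591  0.18  ]
```

Board: grip ≈ (0.505, 0.142), yaw ≈ 0.4°, block top 0.071–0.078 as expected. Steady origin ≈ (0.505, −0.192), yaw ≈ −11.2°. Prongs triangulate to 0.18 high, matching the text. Moving above the grip.

Request:
{"api": "move_arm", "payload": {
  "commands": [
    {"dx":-3.4,"dy":-2.87,"claw":8.7},
    {"dx":-3.4,"dy":-2.87},
    {"dx":-3.4,"dy":-2.87},
    {"dx":-3.4,"dy":-2.87},
    {"dx":-3.4,"dy":-2.87},
    {"dx":-3.4,"dy":-2.87},
    {"dx":-3.4,"dy":-2.87},
    {"dx":-3.4,"dy":-2.87},
    {"dx":-3.4,"dy":-2.87},
    {"dx":-3.4,"dy":-2.87},
    {"dx":-3.4,"dy":-2.87},
    {"dx":-3.4,"dy":-2.87}
  ]
}}

```text
$.commands[0]: bad value
```

Request:
{"api": "move_arm", "payload": {
  "commands": [
    {"wz":-7.9},
    {"wz":-7.9},
    {"wz":-7.8},
    {"dz":1},
    {"dz":0}
  ]
}}

```text
$.commands[0]: bad value
```

```bash
python3 - <<'E'
from workcell import bot
import cv2,numpy as np
from h import *
c=bot.capture("wrist");cv2.imwrite("pics/w1.png",c["image"][:,:,::-1]);print(c["mtx"],c["dist"],c["origin"],c["rotation"])
s=bot.read_state();print(s["time_s"],s["tcp_pos"],s["ee_rot"],rot(s["ee_rot"]).as_matrix().round(4))
E
```

```text
[[275.69812701   0.         257.27257617]
 [  0.         275.69812701 192.51631657]
 [  0.           0.           1.        ]] [-0.04819545  0.          0.          0.          0.        ] [0.19353644 0.6496039  0.38362293] [0.12098258 0.82566912 0.54537401 0.07874587]
0.15 [0.26563633 0.62006593 0.24043303] [-1.35441574e-04  2.01001467e-01  9.79590650e-01 -7.41752720e-04] [[-9.192e-01  3.938e-01 -6.000e-04]
 [ 3.938e-01  9.192e-01 -1.400e-03]
 [-0.000e+00 -1.500e-03 -1.000e+00]]
```

View pics/w1.png

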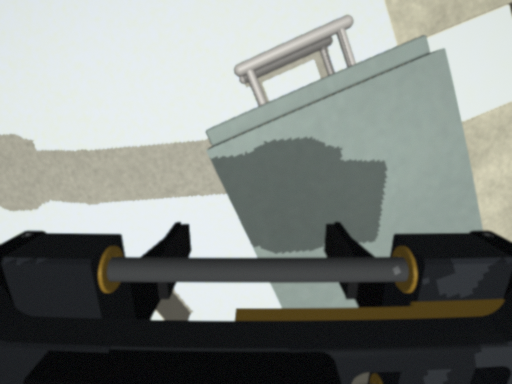

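The arm did not move, because the rows need every field. The wrist picture shows only the bench and a grey box. I'll resend with full rows.

Request:
{"api": "move_arm", "payload": {
  "commands": [
    {"dx":-3.4,"dy":-2.87,"dz":0,"wx":0,"wy":0,"wz":0,"claw":8.7},
    {"dx":-3.4,"dy":-2.87,"dz":0,"wx":0,"wy":0,"wz":0,"claw":8.7},
    {"dx":-3.4,"dy":-2.87,"dz":0,"wx":0,"wy":0,"wz":0,"claw":8.7},
    {"dx":-3.4,"dy":-2.87,"dz":0,"wx":0,"wy":0,"wz":0,"claw":8.7},
    {"dx":-3.4,"dy":-2.87,"dz":0,"wx":0,"wy":0,"wz":0,"claw":8.7},
    {"dx":-3.4,"dy":-2.87,"dz":0,"wx":0,"wy":0,"wz":0,"claw":8.7},
    {"dx":-3.4,"dy":-2.87,"dz":0,"wx":0,"wy":0,"wz":0,"claw":8.7},
    {"dx":-3.4,"dy":-2.87,"dz":0,"wx":0,"wy":0,"wz":0,"claw":8.7},
    {"dx":-3.4,"dy":-2.87,"dz":0,"wx":0,"wy":0,"wz":0,"claw":8.7},
    {"dx":-3.4,"dy":-2.87,"dz":0,"wx":0,"wy":0,"wz":0,"claw":8.7},
    {"dx":-3.4,"dy":-2.87,"dz":0,"wx":0,"wy":0,"wz":0,"claw":8.7},
    {"dx":-3.4,"dy":-2.87,"dz":0,"wx":0,"wy":0,"wz":0,"claw":8.7}
  ]
}}

```text
time_s: 1.65
tcp_pos: [0.5055, 0.1419, 0.2411]
ee_rot: [-0.0, 0.201, 0.98, 0.0]
contact_force: [1.4, 0.1, -0.2]
finger_gap: 0.0871
grip_force: 0.0
```

Request:
{"api": "move_arm", "payload": {
  "commands": [
    {"dx":0,"dy":0,"dz":0,"wx":0,"wy":0,"wz":-7.9,"claw":8.7},
    {"dx":0,"dy":0,"dz":0,"wx":0,"wy":0,"wz":-7.9,"claw":8.7},
    {"dx":0,"dy":0,"dz":0,"wx":0,"wy":0,"wz":-7.8,"claw":8.7},
    {"dx":0,"dy":0,"dz":0,"wx":0,"wy":0,"wz":0,"claw":8.7}
  ]
}}

```text
time_s: 2.15
tcp_pos: [0.505, 0.1431, 0.241]
ee_rot: [-0.0, -0.003, 1.0, 0.0]
contact_force: [-0.2, 0.3, 0.3]
finger_gap: 0.0872
grip_force: 0.0
```

```bash
python3 - <<'E'
from workcell import bot
import cv2,numpy as np
from h import *
c=bot.capture("wrist");cv2.imwrite("pics/w2.png",c["image"][:,:,::-1]);print(c["mtx"].tolist(),c["dist"],c["origin"],c["rotation"])
s=bot.read_state();print(s["time_s"],s["tcp_pos"],s["ee_rot"],rot(s["ee_rot"]).as_matrix().round(4))
c=bot.capture("scene");im=c["image"];cv2.imwrite("pics/s2.png",im[:,:,::-1])
hsv=cv2.cvtColor(im,cv2.COLOR_RGB2HSV)
w=hsv[215:240,230:270];m=(w[...,0]<20)&(w[...,1]>90)&(w[...,2]>50)
ys,xs=np.nonzero(m);print(len(xs),xs.mean()+230,ys.mean()+215,np.ptp(xs),np.ptp(ys));print(w[m][::5].tolist())
E
```

```text
[[275.6981270137539, 0.0, 257.2725761667133], [0.0, 275.6981270137539, 192.51631656703572], [0.0, 0.0, 1.0]] [-0.04819545  0.          0.          0.          0.        ] [0.42657024 0.14111286 0.38439685] [0.1015498  0.69744441 0.70201093 0.10217427]
2.2 [0.50506355 0.14311551 0.24107671] [-1.86976745e-04 -2.33105914e-03  9.99997266e-01  1.32541102e-05] [[-1.0e+00 -4.7e-03 -4.0e-04]
 [-4.7e-03  1.0e+00  0.0e+00]
 [ 4.0e-04  0.0e+00 -1.0e+00]]
74 248.24324324324323 227.1216216216216 20 9
[[12, 102, 113], [14, 93, 121], [13, 105, 121], [11, 109, 117], [11, 142, 120], [11, 134, 112], [12, 104, 123], [11, 149, 120], [12, 140, 111], [12, 138, 120], [11, 150, 121], [11, 145, 111], [11, 154, 121], [13, 99, 108], [11, 134, 118]]
```

View pics/w2.png

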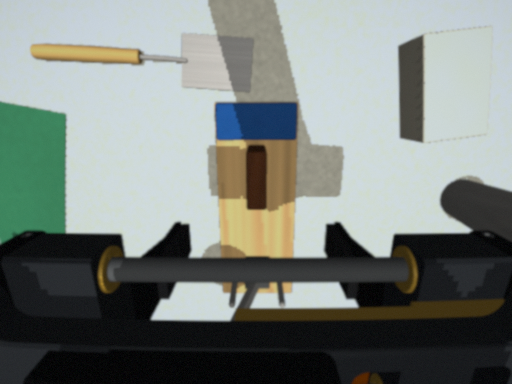

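The wrist view shows the block, (247..266, 146..208) px, centred between the fingers (mid ≈ 257 px) and well aligned. Descending and gripping.

Request:
{"api": "move_arm", "payload": {
  "commands": [
    {"dx":0,"dy":0,"dz":4,"wx":0,"wy":0,"wz":0,"claw":8.7},
    {"dx":0,"dy":0,"dz":4,"wx":0,"wy":0,"wz":0,"claw":8.7},
    {"dx":0,"dy":0,"dz":4,"wx":0,"wy":0,"wz":0,"claw":8.7},
    {"dx":0,"dy":0,"dz":4,"wx":0,"wy":0,"wz":0,"claw":6},
    {"dx":0,"dy":0,"dz":2.5,"wx":0,"wy":0,"wz":0,"claw":5},
    {"dx":0,"dy":0,"dz":0,"wx":0,"wy":0,"wz":0,"claw":3.5},
    {"dx":0,"dy":0,"dz":0,"wx":0,"wy":0,"wz":0,"claw":1.5},
    {"dx":0,"dy":0,"dz":0,"wx":0,"wy":0,"wz":0,"claw":1.5},
    {"dx":0,"dy":0,"dz":0,"wx":0,"wy":0,"wz":0,"claw":1.5},
    {"dx":0,"dy":0,"dz":0,"wx":0,"wy":0,"wz":0,"claw":1.5}
  ],
  "force": 55
}}

```text
time_s: 3.5
tcp_pos: [0.5055, 0.1426, 0.0568]
ee_rot: [0.0, -0.004, 1.0, -0.0]
contact_force: [-0.2, -6.4, 6.2]
finger_gap: 0.0252
grip_force: 3.6
```

```bash
cat > bal.py <<'E'
# usage: bal.py "wx list deg" "dy list cm" "next dy list cm" : KF over executed rows, measure, plan next rows
import sys,json,numpy as np,cv2,os
from h import *
from workcell import bot
from scipy.signal import cont2discrete
I,KG,KS,C,ML=.0124,.48,.395,.018,.049
A=np.array([[0,1,0],[-(KS-KG)/I,-C/I,KS/I],[0,0,0.]]);B=np.array([[0,0,0],[KS/I,C/I,-ML/I],[0,0,0.]]) # x=[th,om,d], u=[phi,phid,ay]
DT=.025
Ad,Bd,*_=cont2discrete((A,B,np.eye(3),np.zeros((3,3))),DT)
Q=np.diag([1e-7,(.03)**2*DT,(.004)**2*DT])
PC=np.array([-.15,0,.005]);HC=.19
def proj(p):
    f,cx,cy,k,o,q=CAM["scene"];r=rot(q).inv()
    return cv2.projectPoints(np.array([p]),r.as_rotvec(),-r.apply(o),np.array([[f,0,cx],[0,f,cy],[0,0,1]]),np.array([k,0,0,0,0]))[0][0,0]
def tool(s):
    M=rot(s["ee_rot"]).as_matrix();yb=M[:,1]*[1,1,0];yb/=np.linalg.norm(yb)
    phi=-np.arcsin(M[2,1]) # lean to +y tilts tool y downward
    return np.array(s["tcp_pos"])+M@PC,yb,phi
def collar(s,th):
    p,yb,_=tool(s);return p+HC*(np.cos(th)*np.array([0,0,1])+np.sin(th)*yb)
def detect(im,p):
    x0,y0=int(p[0])-26,int(p[1])-22
    w=cv2.cvtColor(im,cv2.COLOR_RGB2HSV)[y0:y0+44,x0:x0+52].astype(int)
    m=((w[...,0]<16)&(w[...,1]>90)&(w[...,2]>60)).astype(np.uint8)
    n,l,st,c=cv2.connectedComponentsWithStats(m)
    i=1+np.argmax(st[1:,4]);return c[i]+[x0,y0],st[i,4]
def meas(s,im,guess,off):
    px,n=detect(im,proj(collar(s,guess))+off);th=guess
    for _ in range(4):
        a=proj(collar(s,th))+off;J=(proj(collar(s,th+.01))+off-a)/.01;th+=J@(px-a)/(J@J)
    return th,px,n
def step(x,P,phi,phid,ay):
    x=Ad@x+Bd@[phi,phid,ay];return x,Ad@P@Ad.T+Q
def rowsim(x,P,phi0,dphi,v0,v1):
    for k in range(5): x,P=step(x,P,phi0+dphi*(k+.5)/5,dphi/.125,(v1-v0)/.125)
    return x,P
def hold(x,P,phi,v0):  # two captures .05 each; camera time included by caller
    for k in range(2): x,P=step(x,P,phi,0,-v0/.05 if v0 else 0);
    return x,P
def plan(x,phi,v,dys,N=14,wphi=.15,wd=.8):
    dys=(dys+[0]*N)[:N]
    def run(dp):
        y=x.copy();ph=phi;vv=v;o=[]
        for k in range(N):
            v1=dys[k]*.01/.125
            y,_=rowsim(y,np.eye(3),ph,dp[k],vv,v1);ph+=dp[k];vv=v1
            o+=[3*y[0],.6*y[1],wphi*(ph+y[2]),wd*dp[k]]
        o+=[30*(y[0]+y[1]/3.44)];return np.array(o)
    r0=run(np.zeros(N));G=np.array([run(np.eye(N)[i])-r0 for i in range(N)]).T
    return np.linalg.lstsq(G,-r0,rcond=None)[0]
E
python3 - <<'E'
from bal import *
s=bot.read_state();c=bot.capture("scene");cv2.imwrite("pics/s3.png",c["image"][:,:,::-1])
p=proj(collar(s,-.28));px,n=detect(c["image"],p);print(s["tcp_pos"],rot(s["ee_rot"]).as_matrix().round(4).tolist(),p,px,n,tool(s),s["moment"],s["grip_force"])
a=px-p;print("J",(proj(collar(s,-.27))-p)/.01)
E
```

```text
[0.50548777 0.14263728 0.05681699] [[-1.0, -0.0072, 0.0007], [-0.0072, 1.0, -0.0006], [-0.0007, -0.0007, -1.0]] [246.58317714 220.62618517] [248.67105263 226.97368421] 76 (array([0.65548747, 0.14372116, 0.05192678]), array([-0.00724696,  0.99997374, -0.        ]), np.float64(0.0006516359165792951)) [-1.54771421 -0.06221605 -0.00501703] 3.5501061589457095
J [53.61408612 16.16812461]
```

Request:
{"api": "move_arm", "payload": {
  "commands": [
    {"dx":0,"dy":0,"dz":0,"wx":0,"wy":0,"wz":0,"claw":0.5},
    {"dx":0,"dy":0,"dz":0,"wx":0,"wy":0,"wz":0,"claw":0.5},
    {"dx":0,"dy":0,"dz":0,"wx":0,"wy":0,"wz":0,"claw":0.5}
  ],
  "force": 58
}}

```text
time_s: 3.92
tcp_pos: [0.5055, 0.1423, 0.0568]
ee_rot: [0.0, -0.003, 1.0, -0.0]
contact_force: [-0.9, -4.0, 6.0]
finger_gap: 0.0236
grip_force: 58.0
```

```bash
sed -i 's/HC=.19/HC=.184/' bal.py; python3 - <<'E'
from bal import *
s=bot.read_state();c=bot.capture("scene")
p=proj(collar(s,-.28));px,n=detect(c["image"],p);print(s["tcp_pos"],s["contact_force"],s["moment"],s["grip_force"],s["finger_gap"],p,px,n,tool(s)[2])
json.dump(list(px-p),open("off.json","w"))
# plan of righting from the stop
from scipy.optimize import least_squares
def run(dp,full=False):
    x=np.array([-.28,0,0.]);ph=0;tr=[]
    for k in range(len(dp)):
        for j in range(5):
            x,_=step(x,np.eye(3),ph+dp[k]*(j+.5)/5,dp[k]/.125,0);a=ph+dp[k]*(j+1)/5
            if x[0]<a-.28: x[0]=a-.28;x[1]=max(x[1],dp[k]/.125)
        ph+=dp[k];tr.append((x[0],x[1],ph))
    tr=np.array(tr)
    return tr if full else np.r_[tr[4:,0]*2,tr[4:,1]*.4,tr[:,2]*.1,dp*1.2,30*(x[0]+x[1]/3.44),3*ph]
r=least_squares(run,np.r_[.06,.06,.03,np.zeros(11)])
print(np.degrees(r.x).round(1));print(run(r.x,True).round(3))
E
```

```text
[0.5055038  0.14225033 0.05682107] [-0.87533509 -4.03648817  5.96658265] [-0.68252442  0.15789328  0.14614341] 57.997801238670945 0.02363460981126856 [247.00414602 222.75893988] [248.52054795 227.15068493] 73 0.0008042220661590384
[ 4.  -1.  -1.9 -1.9 -1.   0.8  0.7  0.3  0.  -0.  -0.  -0.   0.   0. ]
[[-0.21   0.567  0.069]
 [-0.142  0.53   0.051]
 [-0.081  0.439  0.019]
 [-0.035  0.286 -0.014]
 [-0.01   0.117 -0.031]
 [-0.001  0.027 -0.017]
 [-0.    -0.    -0.005]
 [-0.001 -0.002  0.   ]
 [-0.001  0.001  0.001]
 [-0.001  0.002  0.   ]
 [-0.     0.002  0.   ]
 [-0.     0.001 -0.   ]
 [-0.     0.    -0.   ]
 [-0.     0.    -0.   ]]
```

Request:
{"api": "move_arm", "payload": {
  "commands": [
    {"dx":0,"dy":0,"dz":-0.5,"wx":0,"wy":0,"wz":0,"claw":0.5},
    {"dx":0,"dy":0,"dz":-1,"wx":0,"wy":0,"wz":0,"claw":0.5},
    {"dx":0,"dy":0,"dz":-1,"wx":0,"wy":0,"wz":0,"claw":0.5},
    {"dx":0,"dy":0,"dz":-1,"wx":0,"wy":0,"wz":0,"claw":0.5},
    {"dx":0,"dy":0,"dz":-1,"wx":0,"wy":0,"wz":0,"claw":0.5},
    {"dx":0,"dy":0,"dz":0,"wx":0,"wy":0,"wz":0,"claw":0.5},
    {"dx":0,"dy":0,"dz":0,"wx":0,"wy":0,"wz":0,"claw":0.5}
  ],
  "force": 58
}}

```text
time_s: 4.85
tcp_pos: [0.5049, 0.1432, 0.1011]
ee_rot: [-0.0, -0.004, 1.0, -0.0]
contact_force: [-0.9, 0.1, -8.4]
finger_gap: 0.0238
grip_force: 58.0
```

```bash
python3 - <<'E'
from bal import *
s=bot.read_state();c=bot.capture("scene");cv2.imwrite("pics/s4.png",cv2.resize(c["image"][150:330,180:350,::-1],None,fx=3,fy=3))
off=np.array(json.load(open("off.json")))
print(meas(s,c["image"],-.28,off),s["tcp_pos"],s["contact_force"],s["moment"],tool(s)[2],rot(s["ee_rot"]).as_matrix().round(4).tolist())
E
```

```text
(np.float64(-0.27856348490266286), array([248.56962025, 212.07594937]), np.int32(79)) [0.50491108 0.14317106 0.10112531] [-0.91327662  0.12568369 -8.38886205] [0.11704486 0.18134483 0.00462749] 2.4076058233157647e-05 [[-1.0, -0.0071, -0.0005], [-0.0071, 1.0, -0.0], [0.0005, -0.0, -1.0]]
```

View pics/s4.png

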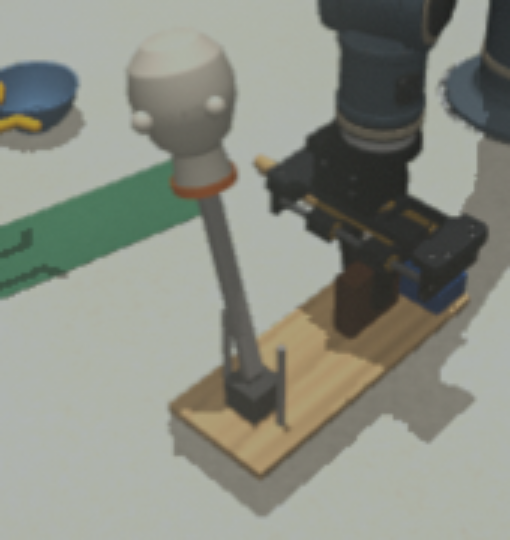

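The crop shows the board lifted level, clear of the bench, head still on its stop, with the collar at (205,183) in the crop. The detector gives −0.279 against the expected −0.28. Writing the cycle script, then breaking the head off the stop.

```bash
cat > cyc.py <<'E'
from bal import *
off=np.array(json.load(open("off.json")))
L=lambda s:[float(a) for a in s.split()]
wx,dy,nxt=map(L,sys.argv[1:4]);kd=int(sys.argv[4]) if len(sys.argv)>4 else 2
st=json.load(open("st.json"));x=np.array(st["x"]);P=np.array(st["P"]);ph=st["phi"]
v=0
for a,b in zip(wx,dy):
    v1=b*.01/.125;d=np.radians(a)
    for j in range(5):
        x,P=step(x,P,ph+d*(j+.5)/5,d/.125,(v1-v)/.125);q=ph+d*(j+1)/5
        if abs(x[0]-q)>.28: x[0]=q+.28*np.sign(x[0]-q);x[1]=d/.125
    ph+=d;v=v1
print("pred",x.round(3),"cmd phi %.3f"%ph)
for k in range(kd):
    s=bot.read_state();c=bot.capture("scene");ph=tool(s)[2]
    th,px,n=meas(s,c["image"],x[0],off)
    K=P[:,0]/(P[0,0]+.006**2);x=x+K*(th-x[0]);P=P-np.outer(K,P[0])
    print("t %.3f meas %.3f n %d x"%(s["time_s"],th,n),x.round(3),"phi %.4f"%ph)
    for j in range(2): x,P=step(x,P,ph,0,0)
json.dump(dict(x=list(x),P=P.tolist(),phi=ph),open("st.json","w"))
M=rot(s["ee_rot"]).as_matrix();print("tcp",np.round(s["tcp_pos"],4),"pitch %.4f yaw %.2f"%(M[2,0],np.degrees(np.arctan2(-M[1,0],-M[0,0]))),"piv",tool(s)[0].round(4),"grip",round(s["finger_gap"],4))
dp=np.round(np.degrees(plan(x,ph,0,nxt)),1);print("PLAN",dp)
y=x.copy();p=ph;v=0;o=[]
for a,b in zip(dp,(nxt+[0]*14)[:14]):
    y,_=rowsim(y,P,p,np.radians(a),v,b*.08);p+=np.radians(a);v=b*.08;o.append(y[0])
print(np.round(o,3))
E
python3 - <<'E'
import json
json.dump(dict(x=[-.28,0,0],P=[[1e-4,0,0],[0,.003,0],[0,0,4e-4]],phi=0),open("st.json","w"))
E
```

Request:
{"api": "move_arm", "payload": {
  "commands": [
    {"dx":0,"dy":0,"dz":0,"wx":1.5,"wy":0,"wz":0,"claw":0.5},
    {"dx":0,"dy":0,"dz":0,"wx":1.5,"wy":0,"wz":0,"claw":0.5},
    {"dx":0,"dy":0,"dz":0,"wx":1.5,"wy":0,"wz":0,"claw":0.5}
  ],
  "force": 58
}}

```text
time_s: 5.28
tcp_pos: [0.5051, 0.1437, 0.1011]
ee_rot: [0.0, -0.004, 0.999, -0.04]
contact_force: [0.2, 0.0, -7.6]
finger_gap: 0.0232
grip_force: 58.0
```

```bash
python3 cyc.py "1.5 1.5 1.5" "0 0 0" "0" 3
```

```text
pred [-0.198  0.282  0.   ] cmd phi 0.079
t 5.275 meas -0.182 n 77 x [-0.182  0.354  0.006] phi 0.0801
t 5.325 meas -0.165 n 79 x [-0.165  0.395  0.005] phi 0.0802
t 5.375 meas -0.139 n 88 x [-0.141  0.47   0.007] phi 0.0789
tcp [0.5051 0.1445 0.1011] pitch 0.0000 yaw 0.53 piv [0.6551 0.1455 0.0961] grip 0.0237
PLAN [-6.4  0.1  0.8  0.3  0.1  0.   0.   0.   0.   0.   0.   0.   0.   0. ]
[-0.059 -0.029 -0.016 -0.01  -0.008 -0.008 -0.011 -0.015 -0.021 -0.03
 -0.042 -0.057 -0.076 -0.101]
```

Request:
{"api": "move_arm", "payload": {
  "commands": [
    {"dx":0,"dy":0,"dz":0,"wx":-6.4,"wy":0,"wz":0,"claw":0.5},
    {"dx":0,"dy":0,"dz":0,"wx":0.1,"wy":0,"wz":0,"claw":0.5},
    {"dx":0,"dy":0,"dz":0,"wx":0.8,"wy":0,"wz":0,"claw":0.5},
    {"dx":0,"dy":0,"dz":0,"wx":0.3,"wy":0,"wz":0,"claw":0.5}
  ],
  "force": 58
}}

```text
time_s: 5.92
tcp_pos: [0.5051, 0.1445, 0.1012]
ee_rot: [0.0, -0.005, 1.0, 0.006]
contact_force: [0.3, 0.7, -7.6]
finger_gap: 0.0235
grip_force: 58.0
```

```bash
python3 cyc.py "-6.4 .1 .8 .3" "0 0 0 0" "0" 2
```

```text
pred [-0.01   0.03   0.007] cmd phi -0.012
t 5.925 meas -0.033 n 93 x [-0.032 -0.036  0.005] phi -0.0115
t 5.975 meas -0.038 n 96 x [-0.037 -0.062  0.005] phi -0.0116
tcp [0.5051 0.1446 0.1012] pitch -0.0001 yaw 0.54 piv [0.6551 0.1461 0.0962] grip 0.0236
PLAN [ 4.3 -3.4 -0.9  0.2  0.2  0.1  0.   0.   0.   0.   0.   0.   0.   0. ]
[-0.041 -0.024 -0.011 -0.004  0.001  0.005  0.01   0.015  0.022  0.031
  0.042  0.056  0.074  0.097]
```

Request:
{"api": "move_arm", "payload": {
  "commands": [
    {"dx":0,"dy":0,"dz":0,"wx":4.3,"wy":0,"wz":0,"claw":0.5},
    {"dx":0,"dy":0,"dz":0,"wx":-3.4,"wy":0,"wz":0,"claw":0.5},
    {"dx":0,"dy":0,"dz":0,"wx":-0.9,"wy":0,"wz":0,"claw":0.5},
    {"dx":0,"dy":0,"dz":0,"wx":0.2,"wy":0,"wz":0,"claw":0.5},
    {"dx":0,"dy":0,"dz":0,"wx":0.2,"wy":0,"wz":0,"claw":0.5}
  ],
  "force": 58
}}

```text
time_s: 6.65
tcp_pos: [0.5053, 0.1433, 0.1012]
ee_rot: [0.0, -0.003, 1.0, 0.002]
contact_force: [-0.4, 1.0, -7.2]
finger_gap: 0.0234
grip_force: 58.0
```

```bash
python3 cyc.py "4.3 -3.4 -.9 .2 .2" "0 0 0 0 0" "0" 2
```

```text
pred [0.001 0.032 0.005] cmd phi -0.005
t 6.650 meas -0.081 n 92 x [-0.079 -0.179 -0.001] phi -0.0048
t 6.700 meas -0.095 n 94 x [-0.093 -0.216 -0.002] phi -0.0049
tcp [0.5052 0.1435 0.1013] pitch -0.0001 yaw 0.42 piv [0.6552 0.1446 0.0963] grip 0.0239
PLAN [10.8 -9.2 -2.4  0.5  0.5  0.1  0.   0.   0.   0.   0.   0.   0.   0. ]
[-0.108 -0.063 -0.031 -0.015 -0.008 -0.003 -0.     0.001  0.002  0.002
  0.002  0.002  0.001 -0.   ]
```

```bash
cat > fit.py <<'E'
import bal,numpy as np,json,sys
from scipy.optimize import least_squares
from scipy.signal import cont2discrete
D=json.load(open("log.json")) # list of ["m",th] (.05 hold after) or ["r",[wx],[dy]]
def mk(kg,g):
    A=np.array([[0,1,0],[(kg-.395)/.0124,-.018/.0124,.395/.0124],[0,0,0]]);B=np.array([[0,0,0],[.395/.0124*g,.018/.0124,-.049/.0124],[0,0,0]])
    return cont2discrete((A,B,np.eye(3),np.zeros((3,3))),.025)[:2]
def run(p,full=False):
    Ad,Bd=mk(p[3],1);x=np.array(p[:3]);ph=D["phi0"];r=[]
    for e in D["ev"]:
        if e[0]=="m":
            r.append((x[0]-e[1])/.004)
            for j in range(2): x=Ad@x+Bd@[ph,0,0]
        else:
            v=0
            for a,b in zip(e[1],e[2]):
                d=np.radians(a);v1=b*.08
                for j in range(5): x=Ad@x+Bd@[ph+d*(j+.5)/5,d/.125,(v1-v)/.125]
                ph+=d;v=v1
    if full: return x,r
    return np.r_[r,p[2]/.02,(p[3]-.48)/.015]
if __name__=="__main__":
    f=least_squares(run,[D["ev"][0][1],.4,0,.48]);x,r=run(f.x,True)
    print(f.x.round(4),"resid",(np.array(r)*.004).round(3),"now",x.round(4))
E
python3 - <<'E'
import json
json.dump(dict(phi0=.0800,ev=[["m",-.182],["m",-.165],["m",-.139],["r",[-6.4,.1,.8,.3],[0]*4],["m",-.033],["m",-.038],["r",[4.3,-3.4,-.9,.2,.2],[0]*5],["m",-.081],["m",-.095]]),open("log.json","w"))
E
python3 fit.py
```

```text
[-0.1844  0.4247 -0.0032  0.4785] resid [-0.002  0.003  0.    -0.    -0.    -0.002  0.002] now [-0.1049 -0.2473 -0.0032]
```

```bash
sed -i 's/(.03)\*\*2\*DT,(.004)\*\*2/(.025)**2*DT,(.0015)**2/' bal.py; python3 - <<'E'
from bal import *
x=np.array([-.1049,-.2473,-.0032]);ph=-.0049
json.dump(dict(x=list(x),P=np.diag([9e-6,4e-4,9e-6]).tolist(),phi=ph),open("st.json","w"))
for first in (10.0,10.5):
    y,_=rowsim(x,np.eye(3),ph,np.radians(first),0,0)
    dp=np.round(np.degrees(plan(y,ph+np.radians(first),0,[0])),1);p=ph+np.radians(first);o=[y[0]]
    for a in dp: y,_=rowsim(y,np.eye(3),p,np.radians(a),0,0);p+=np.radians(a);o.append(y[0])
    print(first,dp,np.round(o,3))
E
```

```text
10.0 [-7.1 -3.4  0.2  0.5  0.2  0.1  0.   0.   0.   0.   0.   0.   0.   0. ] [-0.112 -0.072 -0.036 -0.018 -0.009 -0.005 -0.001  0.002  0.005  0.008
  0.012  0.017  0.023  0.03   0.039]
10.5 [-8.2 -3.   0.3  0.5  0.2  0.   0.   0.   0.   0.   0.   0.   0.   0. ] [-0.11  -0.068 -0.034 -0.018 -0.012 -0.011 -0.012 -0.016 -0.021 -0.03
 -0.041 -0.055 -0.074 -0.099 -0.13 ]
```

Request:
{"api": "move_arm", "payload": {
  "commands": [
    {"dx":0,"dy":0,"dz":0,"wx":10,"wy":0,"wz":0,"claw":0.5},
    {"dx":0,"dy":0,"dz":0,"wx":-7.1,"wy":0,"wz":0,"claw":0.5},
    {"dx":0,"dy":0,"dz":0,"wx":-3.4,"wy":0,"wz":0,"claw":0.5},
    {"dx":0,"dy":0,"dz":0,"wx":0.2,"wy":0,"wz":0,"claw":0.5},
    {"dx":0,"dy":0,"dz":0,"wx":0.5,"wy":0,"wz":0,"claw":0.5}
  ],
  "force": 58
}}

```text
time_s: 7.38
tcp_pos: [0.5053, 0.1432, 0.1012]
ee_rot: [0.0, -0.003, 1.0, 0.0]
contact_force: [0.3, -0.1, -7.4]
finger_gap: 0.0236
grip_force: 58.0
```

```bash
python3 cyc.py "10 -7.1 -3.4 .2 .5" "0 0 0 0 0" "0" 2
```

```text
pred [ 0.279  0.07  -0.003] cmd phi -0.001
t 7.375 meas 0.151 n 100 x [ 0.159 -0.275 -0.015] phi -0.0008
t 7.425 meas 0.132 n 100 x [ 0.138 -0.256 -0.016] phi -0.0009
tcp [0.5053 0.1438 0.1012] pitch -0.0001 yaw 0.43 piv [0.6553 0.145  0.0962] grip 0.0236
PLAN [-3.5  4.5  0.8 -0.4 -0.3 -0.1 -0.  -0.  -0.  -0.  -0.  -0.  -0.  -0. ]
[ 0.093  0.051  0.024  0.01   0.002 -0.004 -0.01  -0.015 -0.021 -0.027
 -0.035 -0.044 -0.057 -0.072]
```

```bash
sed -i 's/x\[1\]=d\/.125/x[1]=d\/.125*.5/' cyc.py; sed -i 's/wd=.8/wd=1.6/' bal.py; python3 - <<'E'
import json
json.dump(dict(x=[.113,-.36,-.0032],P=[[3.6e-5,0,0],[0,.02,0],[0,0,9e-6]],phi=-.0009),open("st.json","w"))
E
python3 cyc.py "" "" "0" 2
```

```text
pred [ 0.113 -0.36  -0.003] cmd phi -0.001
t 7.475 meas 0.107 n 101 x [ 0.11  -0.36  -0.003] phi -0.0015
t 7.525 meas 0.094 n 91 x [ 0.094 -0.303 -0.003] phi -0.0016
tcp [0.5052 0.1439 0.1012] pitch -0.0000 yaw 0.46 piv [0.6552 0.1452 0.0962] grip 0.0237
PLAN [-0.4  0.7  0.3 -0.1 -0.1 -0.1 -0.  -0.  -0.  -0.  -0.  -0.  -0.  -0. ]
[ 0.051  0.029  0.014  0.006  0.001 -0.002 -0.005 -0.008 -0.01  -0.014
 -0.017 -0.022 -0.028 -0.035]
```

Request:
{"api": "move_arm", "payload": {
  "commands": [
    {"dx":0,"dy":0,"dz":0,"wx":-0.4,"wy":0,"wz":0,"claw":0.5},
    {"dx":0,"dy":0,"dz":0,"wx":0.7,"wy":0,"wz":0,"claw":0.5},
    {"dx":0,"dy":0,"dz":0,"wx":0.3,"wy":0,"wz":0,"claw":0.5}
  ],
  "force": 58
}}

```text
time_s: 7.95
tcp_pos: [0.5053, 0.1434, 0.1013]
ee_rot: [0.0, -0.004, 1.0, -0.004]
contact_force: [0.1, -0.5, -7.4]
finger_gap: 0.0239
grip_force: 58.0
```

```bash
python3 cyc.py "-.4 .7 .3" "0 0 0" "0" 2
```

```text
pred [ 0.014 -0.087 -0.003] cmd phi 0.009
t 7.950 meas 0.047 n 95 x [ 0.047 -0.005 -0.003] phi 0.0090
t 8.000 meas 0.047 n 96 x [ 0.047  0.02  -0.003] phi 0.0090
tcp [0.5052 0.1436 0.1012] pitch -0.0000 yaw 0.43 piv [0.6552 0.1447 0.0962] grip 0.0238
PLAN [-3.3  1.6  1.3  0.3 -0.1 -0.1 -0.1 -0.  -0.  -0.  -0.  -0.  -0.  -0. ]
[ 0.048  0.033  0.017  0.005 -0.001 -0.006 -0.011 -0.016 -0.023 -0.03
 -0.04  -0.053 -0.069 -0.09 ]
```

Request:
{"api": "move_arm", "payload": {
  "commands": [
    {"dx":0,"dy":0,"dz":0,"wx":-3.3,"wy":0,"wz":0,"claw":0.5},
    {"dx":0,"dy":0,"dz":0,"wx":1.6,"wy":0,"wz":0,"claw":0.5},
    {"dx":0,"dy":0,"dz":0,"wx":1.3,"wy":0,"wz":0,"claw":0.5},
    {"dx":0,"dy":0,"dz":0,"wx":0.3,"wy":0,"wz":0,"claw":0.5}
  ],
  "force": 58
}}

```text
time_s: 8.55
tcp_pos: [0.5051, 0.1446, 0.1012]
ee_rot: [0.0, -0.005, 1.0, -0.004]
contact_force: [0.4, 0.2, -7.9]
finger_gap: 0.0235
grip_force: 58.0
```

```bash
python3 cyc.py "-3.3 1.6 1.3 .3" "0 0 0 0" "0" 2
```

```text
pred [ 0.005 -0.068 -0.003] cmd phi 0.007
t 8.550 meas -0.016 n 96 x [-0.015 -0.125 -0.005] phi 0.0076
t 8.600 meas -0.023 n 97 x [-0.022 -0.121 -0.005] phi 0.0074
tcp [0.5051 0.1445 0.1012] pitch -0.0001 yaw 0.53 piv [0.6551 0.1459 0.0962] grip 0.0238
PLAN [ 2.6 -1.6 -1.2 -0.3  0.1  0.1  0.1  0.   0.  -0.   0.   0.   0.   0. ]
[-0.034 -0.026 -0.015 -0.009 -0.008 -0.009 -0.012 -0.015 -0.02  -0.026
 -0.035 -0.045 -0.059 -0.076]
```

Request:
{"api": "move_arm", "payload": {
  "commands": [
    {"dx":0,"dy":0,"dz":0,"wx":2.7,"wy":0,"wz":0,"claw":0.5},
    {"dx":0,"dy":0,"dz":0,"wx":-1.6,"wy":0,"wz":0,"claw":0.5},
    {"dx":0,"dy":0,"dz":0,"wx":-1.2,"wy":0,"wz":0,"claw":0.5},
    {"dx":0,"dy":0,"dz":0,"wx":-0.3,"wy":0,"wz":0,"claw":0.5},
    {"dx":0,"dy":0,"dz":0,"wx":0.1,"wy":0,"wz":0,"claw":0.5}
  ],
  "force": 58
}}

```text
time_s: 9.28
tcp_pos: [0.5053, 0.1425, 0.1013]
ee_rot: [0.0, -0.003, 1.0, -0.001]
contact_force: [-0.1, 0.4, -8.1]
finger_gap: 0.0237
grip_force: 58.0
```

```bash
python3 cyc.py "2.7 -1.6 -1.2 -.3 .1" "0 0 0 0 0" "0" 2
```

```text
pred [ 0.002  0.033 -0.005] cmd phi 0.002
t 9.275 meas 0.052 n 95 x [ 0.051  0.154 -0.002] phi 0.0015
t 9.325 meas 0.055 n 96 x [ 0.057  0.154 -0.002] phi 0.0016
tcp [0.5053 0.1429 0.1013] pitch -0.0001 yaw 0.37 piv [0.6553 0.1438 0.0963] grip 0.0234
PLAN [-5.1  2.9  2.2  0.6 -0.2 -0.2 -0.1 -0.  -0.   0.  -0.  -0.  -0.  -0. ]
[0.072 0.051 0.028 0.013 0.006 0.003 0.001 0.    0.    0.001 0.001 0.003
 0.004 0.007]
```

```bash
python3 - <<'E'
import json
json.dump(dict(phi0=-.0015,ev=[["m",.107],["m",.094],["r",[-.4,.7,.3],[0]*3],["m",.047],["m",.047],["r",[-3.3,1.6,1.3,.3],[0]*4],["m",-.016],["m",-.023],["r",[2.7,-1.6,-1.2,-.3,.1],[0]*5],["m",.052],["m",.055]]),open("log.json","w"))
E
python3 fit.py
```

```text
[ 0.1069 -0.2503 -0.0018  0.4566] resid [-0.     0.001 -0.003 -0.003  0.002  0.004 -0.003  0.001] now [ 0.0638  0.1501 -0.0018]
```

Request:
{"api": "move_arm", "payload": {
  "commands": [
    {"dx":0,"dy":0,"dz":0,"wx":-5.1,"wy":0,"wz":0,"claw":0.5},
    {"dx":0,"dy":0,"dz":0,"wx":2.9,"wy":0,"wz":0,"claw":0.5},
    {"dx":0,"dy":0,"dz":0,"wx":2.2,"wy":0,"wz":0,"claw":0.5},
    {"dx":0,"dy":0,"dz":0,"wx":0.6,"wy":0,"wz":0,"claw":0.5}
  ],
  "force": 58
}}

```text
time_s: 9.88
tcp_pos: [0.5052, 0.144, 0.1012]
ee_rot: [0.0, -0.004, 1.0, -0.006]
contact_force: [0.3, 0.4, -7.5]
finger_gap: 0.0233
grip_force: 58.0
```

```bash
python3 cyc.py "-5.1 2.9 2.2 .6" "0 0 0 0" "0" 2
```

```text
pred [ 0.013 -0.082 -0.002] cmd phi 0.012
t 9.875 meas -0.011 n 93 x [-0.009 -0.139 -0.004] phi 0.0120
t 9.925 meas -0.011 n 93 x [-0.013 -0.113 -0.003] phi 0.0122
tcp [0.5051 0.1441 0.1012] pitch 0.0000 yaw 0.49 piv [0.6551 0.1453 0.0962] grip 0.0235
PLAN [ 1.6 -1.2 -0.9 -0.2  0.1  0.1  0.   0.   0.  -0.   0.   0.   0.   0. ]
[-0.024 -0.017 -0.009 -0.003 -0.001  0.001  0.003  0.004  0.006  0.008
  0.011  0.014  0.019  0.024]
```

```bash
python3 - <<'E'
import json
D=dict(phi0=-.0015,ev=[["m",.107],["m",.094],["r",[-.4,.7,.3],[0]*3],["m",.047],["m",.047],["r",[-3.3,1.6,1.3,.3],[0]*4],["m",-.016],["m",-.023],["r",[2.7,-1.6,-1.2,-.3,.1],[0]*5],["m",.052],["m",.055],["r",[-5.1,2.9,2.2,.6],[0]*4],["m",-.011],["m",-.011]])
json.dump(D,open("log.json","w"))
import fit,numpy as np
from scipy.optimize import least_squares
for lag in (0,1):
  def run(p,full=False):
    Ad,Bd=fit.mk(p[3],p[4]);x=np.array(p[:3]);ph=D["phi0"];r=[]
    U=[];
    for e in D["ev"]:
        if e[0]=="m": U+=[("m",e[1])]+[(ph,0)]*2
        else:
            for a in e[1]:
                d=np.radians(a)
                U+=[(ph+d*(j+.5)/5,d/.125) for j in range(5)];ph+=d
    prev=(D["phi0"],0)
    for u in U:
        if u[0]=="m": r.append((x[0]-u[1])/.004);continue
        w=prev if lag else u;prev=u
        x=Ad@x+Bd@[w[0],w[1],0]
    return (x,r) if full else np.r_[r,p[2]/.02,(p[3]-.48)/.01,(p[4]-1)/.15]
  f=least_squares(run,[.107,-.3,0,.48,1]);x,r=run(f.x,True)
  print(lag,f.x.round(4),(np.array(r)*.004).round(3),x.round(4),f.cost)
E
```

```text
0 [ 0.1072 -0.2667 -0.0027  0.4736  1.146 ] [ 0.     0.001 -0.003 -0.003  0.001  0.003 -0.002  0.003  0.003 -0.003] [-0.0199 -0.1005 -0.0027] 2.5306298501840816
1 [ 0.1069 -0.2569 -0.0027  0.4706  1.24  ] [-0.     0.001 -0.002 -0.002  0.002  0.003 -0.004  0.002  0.004 -0.004] [-0.0218 -0.1267 -0.0027] 4.10857622063811
```

```bash
sed -i 's/KG,KS,C,ML=.0124,.48/KG,KS,C,ML=.0124,.475/;s/\[KS\/I,C\/I,-ML/[1.14*KS\/I,C\/I,-ML/' bal.py; python3 - <<'E'
from bal import *
x=np.array([-.019,-.105,-.0027]);ph=.0122;print(B)
json.dump(dict(x=list(x),P=np.diag([9e-6,4e-4,4e-6]).tolist(),phi=ph),open("st.json","w"))
print(np.round(np.degrees(plan(x,ph,0,[0])),1))
# transport test: what tilts does a dy profile need
print(np.round(np.degrees(plan(np.zeros(3),0,0,[-.3,-.6,-.8,-.8,-.8,-.8,-.6,-.3])),1))
E
```

```text
[[ 0.          0.          0.        ]
 [36.31451613  1.4516129  -3.9516129 ]
 [ 0.          0.          0.        ]]
[ 1.5 -1.3 -0.8 -0.1  0.1  0.1  0.   0.  -0.   0.   0.   0.   0.   0. ]
[-1.3  0.   0.6  0.5  0.2  0.3  0.5  0.3 -0.3 -0.6 -0.3 -0.   0.   0. ]
```

Request:
{"api": "move_arm", "payload": {
  "commands": [
    {"dx":0,"dy":0,"dz":0,"wx":1.5,"wy":0,"wz":0,"claw":0.5},
    {"dx":0,"dy":0,"dz":0,"wx":-1.3,"wy":0,"wz":0,"claw":0.5},
    {"dx":0,"dy":0,"dz":0,"wx":-0.8,"wy":0,"wz":0,"claw":0.5},
    {"dx":0,"dy":0,"dz":0,"wx":-0.1,"wy":0,"wz":0,"claw":0.5},
    {"dx":0,"dy":0,"dz":0,"wx":0.1,"wy":0,"wz":0,"claw":0.5},
    {"dx":0,"dy":0,"dz":0,"wx":0.1,"wy":0,"wz":0,"claw":0.5}
  ],
  "force": 58
}}

```text
time_s: 10.72
tcp_pos: [0.5052, 0.1432, 0.1012]
ee_rot: [0.0, -0.004, 1.0, -0.002]
contact_force: [-0.2, 0.4, -7.4]
finger_gap: 0.0238
grip_force: 58.0
```

```bash
python3 cyc.py "1.5 -1.3 -.8 -.1 .1 .1" "0 0 0 0 0 0" "0" 2
```

```text
pred [ 0.006  0.032 -0.003] cmd phi 0.003
t 10.725 meas 0.007 n 95 x [ 0.007  0.034 -0.003] phi 0.0035
t 10.775 meas 0.010 n 93 x [ 0.01   0.038 -0.003] phi 0.0035
tcp [0.5052 0.1434 0.1012] pitch 0.0000 yaw 0.42 piv [0.6552 0.1445 0.0962] grip 0.0238
PLAN [-1.1  0.6  0.4  0.1 -0.  -0.  -0.  -0.  -0.  -0.  -0.  -0.  -0.  -0. ]
[ 0.014  0.009  0.004 -0.    -0.003 -0.005 -0.007 -0.009 -0.01  -0.011
 -0.013 -0.015 -0.017 -0.02 ]
```

Request:
{"api": "move_arm", "payload": {
  "commands": [
    {"dx":0,"dy":0,"dz":0,"wx":-1.1,"wy":0,"wz":0,"claw":0.5},
    {"dx":0,"dy":0,"dz":0,"wx":0.6,"wy":0,"wz":0,"claw":0.5},
    {"dx":0,"dy":0,"dz":0,"wx":0.4,"wy":0,"wz":0,"claw":0.5},
    {"dx":0,"dy":0,"dz":0,"wx":0.1,"wy":0,"wz":0,"claw":0.5},
    {"dx":0,"dy":0,"dz":0,"wx":0,"wy":0,"wz":0,"claw":0.5},
    {"dx":0,"dy":0,"dz":0,"wx":0,"wy":0,"wz":0,"claw":0.5},
    {"dx":0,"dy":0,"dz":0,"wx":0,"wy":0,"wz":0,"claw":0.5}
  ],
  "force": 58
}}

```text
time_s: 11.7
tcp_pos: [0.5052, 0.1432, 0.1012]
ee_rot: [-0.0, -0.004, 1.0, -0.002]
contact_force: [-0.3, 0.0, -7.9]
finger_gap: 0.0233
grip_force: 58.0
```

```bash
python3 cyc.py "-1.1 .6 .4 .1 0 0 0" "0 0 0 0 0 0 0" "-.1 -.3 -.4 -.3 -.1" 2
```

```text
pred [-0.007 -0.012 -0.003] cmd phi 0.003
t 11.700 meas 0.011 n 97 x [ 0.011  0.028 -0.002] phi 0.0034
t 11.750 meas 0.017 n 96 x [ 0.015  0.038 -0.002] phi 0.0034
tcp [0.5052 0.1432 0.1012] pitch -0.0001 yaw 0.40 piv [0.6552 0.1442 0.0963] grip 0.0237
PLAN [-1.9  0.7  1.   0.7  0.2 -0.3 -0.3 -0.1 -0.   0.   0.   0.  -0.  -0. ]
[0.019 0.014 0.009 0.008 0.007 0.009 0.013 0.019 0.026 0.036 0.048 0.063
 0.083 0.108]
```

```bash
cat > pl.py <<'E'
from bal import *
st=json.load(open("st.json"));x=np.array(st["x"]);ph=st["phi"]
for a in sys.argv[1:]:
    n=[float(i) for i in a.split()];dp=np.round(np.degrees(plan(x,ph,0,n,N=16)),1);print("PLAN",dp)
    y=x.copy();p=ph;v=0;o=[]
    for a,b in zip(dp,(n+[0]*16)[:16]):
        y,_=rowsim(y,np.eye(3),p,np.radians(a),v,b*.08);p+=np.radians(a);v=b*.08;o.append(y[0])
    print(np.round(o,3))
E
python3 pl.py "-.13 -.39 -.52 -.52 -.52 -.52 -.29 -.13"
```

```text
PLAN [-2.1  0.6  0.9  0.5  0.1  0.2  0.3 -0.  -0.3 -0.3 -0.1 -0.   0.   0.
  0.  -0. ]
[ 0.019  0.013  0.007  0.001 -0.003 -0.005 -0.008 -0.013 -0.019 -0.026
 -0.035 -0.046 -0.061 -0.08  -0.104 -0.135]
```

Request:
{"api": "move_arm", "payload": {
  "commands": [
    {"dx":0,"dy":0,"dz":0,"wx":-2.1,"wy":0,"wz":0.5,"claw":0.5},
    {"dx":0,"dy":0,"dz":0,"wx":0.6,"wy":0,"wz":1.5,"claw":0.5},
    {"dx":0,"dy":0,"dz":0,"wx":0.9,"wy":0,"wz":2,"claw":0.5},
    {"dx":0,"dy":0,"dz":0,"wx":0.5,"wy":0,"wz":2,"claw":0.5},
    {"dx":0,"dy":0,"dz":0,"wx":0.2,"wy":0,"wz":2,"claw":0.5},
    {"dx":0,"dy":0,"dz":0,"wx":0.2,"wy":0,"wz":2,"claw":0.5},
    {"dx":0,"dy":0,"dz":0,"wx":0.3,"wy":0,"wz":1.1,"claw":0.5},
    {"dx":0,"dy":0,"dz":0,"wx":0,"wy":0,"wz":0.5,"claw":0.5}
  ],
  "force": 58
}}

```text
time_s: 12.8
tcp_pos: [0.5052, 0.1434, 0.1012]
ee_rot: [-0.001, 0.098, 0.995, -0.007]
contact_force: [-0.8, -0.3, -7.2]
finger_gap: 0.0237
grip_force: 58.0
```

```bash
python3 cyc.py "-2.1 .6 .9 .5 .2 .2 .3 0" "-.13 -.39 -.52 -.52 -.52 -.52 -.29 -.13" "-.4 -.8 -1 -1 -1 -1 -.8 -.4" 2; python3 pl.py "-.3 -.6 -.9 -1 -1 -.9 -.6 -.3"
```

```text
pred [-0.006 -0.014 -0.002] cmd phi 0.014
t 12.800 meas 0.023 n 75 x [ 0.023  0.049 -0.001] phi 0.0142
t 12.850 meas 0.029 n 81 x [ 0.028  0.079 -0.001] phi 0.0141
tcp [0.5052 0.1433 0.1013] pitch 0.0007 yaw -11.23 piv [0.6523 0.114  0.0962] grip 0.0238
PLAN [-5.2  1.8  2.   0.9  0.1  0.2  0.6  0.4 -0.3 -0.8 -0.3 -0.   0.   0. ]
[0.041 0.032 0.02  0.012 0.009 0.011 0.017 0.024 0.031 0.042 0.058 0.077
 0.103 0.134]
PLAN [-4.8  1.5  1.6  0.8  0.4  0.4  0.4  0.1 -0.4 -0.6 -0.2 -0.   0.   0.
  0.  -0. ]
[ 0.04   0.03   0.016  0.007  0.002 -0.001 -0.004 -0.007 -0.012 -0.018
 -0.024 -0.032 -0.042 -0.055 -0.071 -0.091]
```

Request:
{"api": "move_arm", "payload": {
  "commands": [
    {"dx":0,"dy":-0.3,"dz":0,"wx":-4.8,"wy":0,"wz":0,"claw":0.5},
    {"dx":0,"dy":-0.6,"dz":0,"wx":1.5,"wy":0,"wz":0,"claw":0.5},
    {"dx":0,"dy":-0.9,"dz":0,"wx":1.6,"wy":0,"wz":0,"claw":0.5},
    {"dx":0,"dy":-1,"dz":0,"wx":0.8,"wy":0,"wz":0,"claw":0.5},
    {"dx":0,"dy":-1,"dz":0,"wx":0.4,"wy":0,"wz":0,"claw":0.5},
    {"dx":0,"dy":-0.9,"dz":0,"wx":0.4,"wy":0,"wz":0,"claw":0.5},
    {"dx":0,"dy":-0.6,"dz":0,"wx":0.4,"wy":0,"wz":0,"claw":0.5},
    {"dx":0,"dy":-0.3,"dz":0,"wx":0.1,"wy":0,"wz":0,"claw":0.5}
  ],
  "force": 58
}}

```text
time_s: 13.9
tcp_pos: [0.4943, 0.088, 0.1005]
ee_rot: [-0.001, 0.098, 0.995, -0.011]
contact_force: [0.3, 0.4, -8.1]
finger_gap: 0.0236
grip_force: 58.0
```

```bash
python3 cyc.py "-4.8 1.5 1.6 .8 .4 .4 .4 .1" "-.3 -.6 -.9 -1 -1 -.9 -.6 -.3" "-.4 -.8 -1.2 -1.2 -1.2 -1.2 -.8 -.4" 2; python3 pl.py "-.3 -.6 -.9 -1 -1 -.9 -.6 -.3"
```

```text
pred [-0.007 -0.03  -0.001] cmd phi 0.021
t 13.900 meas -0.017 n 69 x [-0.017 -0.051 -0.001] phi 0.0212
t 13.950 meas -0.031 n 73 x [-0.025 -0.034 -0.002] phi 0.0214
tcp [0.4943 0.0877 0.1005] pitch 0.0007 yaw -11.23 piv [0.6414 0.0584 0.0954] grip 0.0236
PLAN [-1.7 -1.   0.2  0.9  0.5  0.6  0.8  0.2 -0.4 -0.8 -0.3 -0.   0.   0. ]
[-0.021 -0.011 -0.004 -0.    -0.     0.002  0.005  0.007  0.009  0.013
  0.02   0.029  0.041  0.056]
PLAN [-1.3 -1.  -0.   0.6  0.6  0.6  0.5  0.1 -0.4 -0.6 -0.2 -0.   0.   0.
  0.  -0. ]
[-0.021 -0.013 -0.006 -0.003 -0.002 -0.001 -0.001 -0.    -0.001 -0.001
 -0.     0.001  0.003  0.005  0.007  0.01 ]
```

Request:
{"api": "move_arm", "payload": {
  "commands": [
    {"dx":0,"dy":-0.4,"dz":0,"wx":-1.7,"wy":0,"wz":0,"claw":0.5},
    {"dx":0.1,"dy":-0.8,"dz":0,"wx":-1,"wy":0,"wz":0,"claw":0.5},
    {"dx":0.1,"dy":-1.2,"dz":0,"wx":0.2,"wy":0,"wz":0,"claw":0.5},
    {"dx":0.1,"dy":-1.2,"dz":0,"wx":0.9,"wy":0,"wz":0,"claw":0.5},
    {"dx":0.1,"dy":-1.2,"dz":0,"wx":0.5,"wy":0,"wz":0,"claw":0.5},
    {"dx":0.1,"dy":-1.2,"dz":0,"wx":0.6,"wy":0,"wz":0,"claw":0.5},
    {"dx":0,"dy":-0.8,"dz":0,"wx":0.8,"wy":0,"wz":0,"claw":0.5},
    {"dx":0,"dy":-0.4,"dz":0,"wx":0.2,"wy":0,"wz":0,"claw":0.5}
  ],
  "force": 58
}}

```text
time_s: 15.0
tcp_pos: [0.4755, 0.0184, 0.1001]
ee_rot: [-0.002, 0.098, 0.995, -0.015]
contact_force: [0.4, 0.9, -7.4]
finger_gap: 0.0238
grip_force: 58.0
```

```bash
sed -i 's/w\[...,1\]>90/w[...,1]>80/' bal.py; python3 cyc.py "-1.7 -1 .2 .9 .5 .6 .8 .2" "-.4 -.8 -1.2 -1.2 -1.2 -1.2 -.8 -.4" "-.4 -.8 -1.2 -1.2 -1.2 -1.2 -.8 -.4" 2
```

```text
pred [ 0.007  0.019 -0.002] cmd phi 0.030
t 15.000 meas -0.068 n 70 x [-0.068 -0.141 -0.003] phi 0.0300
t 15.050 meas -0.080 n 71 x [-0.077 -0.114 -0.004] phi 0.0303
tcp [0.4754 0.0181 0.1001] pitch 0.0006 yaw -11.21 piv [ 0.6225 -0.0112  0.095 ] grip 0.0234
PLAN [ 1.3 -3.3 -1.1  0.7  0.7  0.7  0.9  0.2 -0.4 -0.8 -0.3 -0.   0.   0. ]
[-0.077 -0.049 -0.024 -0.009 -0.003  0.002  0.007  0.011  0.014  0.021
  0.031  0.044  0.061  0.082]
```

```bash
python3 pl.py "0" "-.2 -.4 -.4 -.4 -.2"
```

```text
PLAN [ 3.  -3.2 -1.8 -0.2  0.3  0.2  0.1  0.   0.   0.   0.   0.   0.   0.
  0.   0. ]
[-0.079 -0.052 -0.028 -0.015 -0.01  -0.01  -0.011 -0.014 -0.018 -0.024
 -0.031 -0.04  -0.052 -0.067 -0.086 -0.11 ]
PLAN [ 2.2 -3.1 -1.2  0.3  0.6  0.1 -0.3 -0.2 -0.   0.   0.   0.   0.  -0.
 -0.   0. ]
[-0.078 -0.05  -0.025 -0.01  -0.003 -0.001 -0.     0.001  0.003  0.003
  0.004  0.005  0.005  0.005  0.006  0.006]
```

Request:
{"api": "move_arm", "payload": {
  "commands": [
    {"dx":0,"dy":-0.2,"dz":0,"wx":2.2,"wy":0,"wz":0,"claw":0.5},
    {"dx":0,"dy":-0.4,"dz":0,"wx":-3.1,"wy":0,"wz":0,"claw":0.5},
    {"dx":0,"dy":-0.4,"dz":0,"wx":-1.2,"wy":0,"wz":0,"claw":0.5},
    {"dx":0,"dy":-0.4,"dz":0,"wx":0.3,"wy":0,"wz":0,"claw":0.5},
    {"dx":0,"dy":-0.2,"dz":0,"wx":0.6,"wy":0,"wz":0,"claw":0.5}
  ],
  "force": 58
}}

```text
time_s: 15.72
tcp_pos: [0.4724, 0.0029, 0.1004]
ee_rot: [-0.001, 0.098, 0.995, -0.005]
contact_force: [0.0, -0.7, -7.3]
finger_gap: 0.0236
grip_force: 58.0
```

```bash
python3 cyc.py "2.2 -3.1 -1.2 .3 .6" "-.2 -.4 -.4 -.4 -.2" "-.3 -.6 -.9 -1 -1 -.9 -.6 -.3" 3
python3 pl.py "-.2 -.4 -.6 -.6 -.4 -.2"
```

```text
pred [-0.003  0.032 -0.004] cmd phi 0.009
t 15.725 meas -0.014 n 72 x [-0.013  0.008 -0.004] phi 0.0096
t 15.775 meas -0.013 n 71 x [-0.013  0.014 -0.004] phi 0.0099
t 15.825 meas -0.008 n 69 x [-0.01   0.025 -0.004] phi 0.0093
tcp [0.4725 0.0035 0.1004] pitch 0.0007 yaw -11.13 piv [ 0.6196 -0.0255  0.0953] grip 0.0233
PLAN [-1.6 -0.2  0.4  0.6  0.6  0.5  0.5  0.1 -0.4 -0.6 -0.2 -0.   0.   0. ]
[-0.004 -0.001  0.001  0.001  0.001  0.001  0.002  0.002  0.002  0.002
  0.004  0.006  0.009  0.012]
PLAN [-1.2 -0.1  0.4  0.7  0.6  0.1 -0.2 -0.4 -0.2 -0.   0.   0.   0.  -0.
 -0.  -0. ]
[-0.004 -0.002  0.     0.002  0.003  0.004  0.005  0.008  0.012  0.017
  0.022  0.03   0.039  0.05   0.065  0.083]
```

Request:
{"api": "move_arm", "payload": {
  "commands": [
    {"dx":0,"dy":-0.3,"dz":0,"wx":-1.6,"wy":0,"wz":0,"claw":0.5},
    {"dx":0.1,"dy":-0.6,"dz":0,"wx":-0.2,"wy":0,"wz":0,"claw":0.5},
    {"dx":0.1,"dy":-0.9,"dz":0,"wx":0.4,"wy":0,"wz":0,"claw":0.5},
    {"dx":0.1,"dy":-1,"dz":0,"wx":0.6,"wy":0,"wz":0,"claw":0.5},
    {"dx":0.1,"dy":-1,"dz":0,"wx":0.6,"wy":0,"wz":0,"claw":0.5},
    {"dx":0,"dy":-0.9,"dz":0,"wx":0.5,"wy":0,"wz":0,"claw":0.5},
    {"dx":0,"dy":-0.6,"dz":0,"wx":0.5,"wy":0,"wz":0,"claw":0.5},
    {"dx":0,"dy":-0.3,"dz":0,"wx":0.1,"wy":0,"wz":0,"claw":0.5}
  ],
  "force": 58
}}

```text
time_s: 16.88
tcp_pos: [0.4576, -0.0514, 0.1001]
ee_rot: [-0.001, 0.098, 0.995, -0.012]
contact_force: [0.2, -1.1, -7.9]
finger_gap: 0.0235
grip_force: 58.0
```

```bash
python3 cyc.py "-1.6 -.2 .4 .6 .6 .5 .5 .1" "-.3 -.6 -.9 -1 -1 -.9 -.6 -.3" "-.3 -.6 -.9 -1 -1 -.9 -.6 -.3" 2
python3 pl.py "-.2 -.4 -.6 -.6 -.4 -.2"
```

```text
pred [ 0.002  0.004 -0.004] cmd phi 0.025
t 16.875 meas 0.085 n 65 x [ 0.084  0.18  -0.002] phi 0.0247
t 16.925 meas 0.098 n 63 x [ 0.096  0.239 -0.002] phi 0.0249
tcp [ 0.4575 -0.0517  0.1002] pitch 0.0007 yaw -11.21 piv [ 0.6046 -0.0809  0.0951] grip 0.0235
PLAN [-11.1   5.1   4.    1.3   0.1   0.2   0.3   0.   -0.4  -0.6  -0.3  -0.
   0.    0. ]
[0.126 0.091 0.049 0.025 0.014 0.012 0.013 0.015 0.018 0.022 0.029 0.036
 0.045 0.056]
PLAN [-10.7   5.1   4.    1.3   0.2  -0.2  -0.4  -0.5  -0.2  -0.    0.    0.
   0.   -0.   -0.   -0. ]
[ 0.126  0.089  0.048  0.022  0.009  0.002 -0.002 -0.006 -0.008 -0.012
 -0.017 -0.023 -0.031 -0.042 -0.055 -0.072]
```

```bash
WD=3 python3 pl.py ".3 .4 .3 .2 .1"
```

```text
PLAN [-6.7  1.4  2.5  1.4  0.4 -0.  -0.1 -0.1 -0.  -0.  -0.  -0.   0.  -0.
 -0.  -0. ]
[0.129 0.106 0.067 0.036 0.018 0.011 0.01  0.013 0.017 0.023 0.032 0.043
 0.058 0.076 0.1   0.13 ]
```

Request:
{"api": "move_arm", "payload": {
  "commands": [
    {"dx":0,"dy":0.3,"dz":0,"wx":-6.9,"wy":0,"wz":0,"claw":0.5},
    {"dx":0,"dy":0.4,"dz":0,"wx":1.4,"wy":0,"wz":0,"claw":0.5},
    {"dx":0,"dy":0.3,"dz":0,"wx":2.5,"wy":0,"wz":0,"claw":0.5},
    {"dx":0,"dy":0.1,"dz":0,"wx":1.2,"wy":0,"wz":0,"claw":0.5}
  ],
  "force": 58
}}

```text
time_s: 17.48
tcp_pos: [0.4599, -0.0398, 0.1007]
ee_rot: [0.0, 0.097, 0.995, 0.003]
contact_force: [0.4, 0.0, -7.7]
finger_gap: 0.0237
grip_force: 58.0
```

```bash
python3 cyc.py "-6.9 1.4 2.5 1.2" ".3 .4 .3 .1" "0" 3
python3 pl.py "-.2 -.4 -.4 -.4 -.2"
```

```text
pred [ 0.024 -0.236 -0.002] cmd phi -0.007
t 17.475 meas -0.009 n 65 x [-0.007 -0.314 -0.004] phi -0.0064
t 17.525 meas -0.024 n 69 x [-0.023 -0.317 -0.004] phi -0.0063
t 17.575 meas -0.032 n 65 x [-0.036 -0.313 -0.004] phi -0.0070
tcp [ 0.4599 -0.0394  0.1006] pitch 0.0008 yaw -11.07 piv [ 0.6071 -0.0682  0.0955] grip 0.0237
PLAN [ 6.7 -3.7 -2.6 -0.5  0.3  0.2  0.1  0.   0.   0.   0.   0.   0.   0. ]
[-0.074 -0.055 -0.031 -0.016 -0.01  -0.01  -0.011 -0.014 -0.019 -0.026
 -0.034 -0.045 -0.06  -0.078]
PLAN [ 5.9 -3.5 -2.  -0.   0.6  0.1 -0.3 -0.2 -0.   0.   0.   0.   0.  -0.
 -0.   0. ]
[-0.073 -0.052 -0.026 -0.008  0.003  0.009  0.016  0.024  0.033  0.043
  0.056  0.073  0.093  0.119  0.152  0.194]
```

Request:
{"api": "move_arm", "payload": {
  "commands": [
    {"dx":0,"dy":-0.2,"dz":0,"wx":5.4,"wy":0,"wz":0,"claw":0.5},
    {"dx":0,"dy":-0.4,"dz":0,"wx":-3.4,"wy":0,"wz":0,"claw":0.5},
    {"dx":0,"dy":-0.4,"dz":0,"wx":-1.8,"wy":0,"wz":0,"claw":0.5},
    {"dx":0,"dy":-0.2,"dz":0,"wx":0,"wy":0,"wz":0,"claw":0.5}
  ],
  "force": 58
}}

```text
time_s: 18.12
tcp_pos: [0.4571, -0.0532, 0.1011]
ee_rot: [-0.0, 0.098, 0.995, 0.002]
contact_force: [-0.1, 0.6, -8.5]
finger_gap: 0.0234
grip_force: 58.0
```

```bash
python3 cyc.py "5.4 -3.4 -1.8 0" "-.2 -.4 -.4 -.2" "0" 3
python3 pl.py "-.2 -.4 -.4 -.4 -.2" "-.2 -.5 -.8 -.8 -.5 -.2"
```

```text
pred [-0.037 -0.031 -0.004] cmd phi -0.004
t 18.125 meas 0.047 n 66 x [0.041 0.169 0.001] phi -0.0031
t 18.175 meas 0.050 n 65 x [0.05  0.168 0.001] phi -0.0028
t 18.225 meas 0.050 n 64 x [0.055 0.16  0.001] phi -0.0030
tcp [ 0.4573 -0.0526  0.1011] pitch 0.0008 yaw -11.25 piv [ 0.6044 -0.0818  0.096 ] grip 0.0235
PLAN [-4.6  3.   1.9  0.3 -0.2 -0.2 -0.1 -0.  -0.  -0.  -0.  -0.  -0.  -0. ]
[ 0.07   0.048  0.025  0.01   0.003 -0.001 -0.005 -0.008 -0.012 -0.017
 -0.022 -0.029 -0.038 -0.049]
PLAN [-5.5  3.2  2.5  0.8  0.1 -0.3 -0.5 -0.2 -0.   0.   0.   0.  -0.  -0.
 -0.  -0. ]
[ 0.071  0.05   0.026  0.012  0.006  0.002 -0.    -0.001 -0.002 -0.004
 -0.005 -0.008 -0.01  -0.014 -0.019 -0.024]
PLAN [-5.6  2.8  2.4  1.3  0.6 -0.1 -0.5 -0.5 -0.2 -0.   0.   0.   0.  -0.
 -0.  -0. ]
[0.07  0.049 0.027 0.016 0.012 0.01  0.011 0.015 0.021 0.029 0.039 0.052
 0.068 0.088 0.114 0.147]
```

```bash
cat > fit2.py <<'E'
import json,numpy as np,sys
from scipy.optimize import least_squares
from scipy.signal import cont2discrete
ph0=.0122
EV=[["r",[1.5,-1.3,-.8,-.1,.1,.1],[0]*6],["m",.007],["m",.010],["r",[-1.1,.6,.4,.1,0,0,0],[0]*7],["m",.011],["m",.017],
["r",[-2.1,.6,.9,.5,.2,.2,.3,0],[-.13,-.39,-.52,-.52,-.52,-.52,-.29,-.13]],["m",.023],["m",.029],
["r",[-4.8,1.5,1.6,.8,.4,.4,.4,.1],[-.3,-.6,-.9,-1,-1,-.9,-.6,-.3]],["m",-.017],["m",-.031],
["r",[-1.7,-1,.2,.9,.5,.6,.8,.2],[-.4,-.8,-1.2,-1.2,-1.2,-1.2,-.8,-.4]],["m",-.068],["m",-.080],
["r",[2.2,-3.1,-1.2,.3,.6],[-.2,-.4,-.4,-.4,-.2]],["m",-.014],["m",-.013],["m",-.008],
["r",[-1.6,-.2,.4,.6,.6,.5,.5,.1],[-.3,-.6,-.9,-1,-1,-.9,-.6,-.3]],["m",.085],["m",.098],
["r",[-6.9,1.4,2.5,1.2],[.3,.4,.3,.1]],["m",-.009],["m",-.024],["m",-.032],
["r",[5.4,-3.4,-1.8,0],[-.2,-.4,-.4,-.2]],["m",.047],["m",.050],["m",.050]]
# smoother: process noise as unknown omega kicks per row block
NR=sum(e[0]=="r" for e in EV)
def run(p,full=False):
    kg,g,ga,c=p[3:7];kick=p[7:]
    A=np.array([[0,1,0],[(kg-.395)/.0124,-c/.0124,.395/.0124],[0,0,0]]);B=np.array([[0,0,0],[.395/.0124*g,c/.0124,-.049/.0124*ga],[0,0,0]])
    Ad,Bd=cont2discrete((A,B,np.eye(3),np.zeros((3,3))),.025)[:2]
    x=np.array(p[:3]);ph=ph0;r=[];k=0
    for e in EV:
        if e[0]=="m":
            r.append((x[0]-e[1])/.004)
            for j in range(2): x=Ad@x+Bd@[ph,0,0]
        else:
            v=0
            for a,b in zip(e[1],e[2]):
                d=np.radians(a);v1=b*.08
                for j in range(5): x=Ad@x+Bd@[ph+d*(j+.5)/5,d/.125,(v1-v)/.125];x[1]+=kick[k]/(5*len(e[1]))
                ph+=d;v=v1
            x[1]+=0;x=x+Bd@[0,0,0];
            if v: x[1]+=ga*.049/.0124*v # stop
            k+=1
    if full: return x,r
    return np.r_[r,(p[0]+.019)/.01,(p[1]+.1)/.05,p[2]/.01,(p[3]-.478)/.006,(p[4]-1)/.15,(p[5]-1)/.2,(p[6]-.018)/.002,kick/.06]
f=least_squares(run,np.r_[-.019,-.1,0,.478,1,1,.018,np.zeros(NR)]);x,r=run(f.x,True)
print(f.x[:7].round(4),"kicks",f.x[7:].round(3));print((np.array(r)*.004).round(3),x.round(4),f.cost)
E
python3 fit2.py
```

```text
[-2.1600e-02 -1.2200e-01  5.0000e-04  4.8020e-01  1.2112e+00  1.0903e+00
  2.0300e-02] kicks [-0.043 -0.063 -0.02  -0.001  0.01   0.08   0.022  0.032  0.002]
[-0.001 -0.002 -0.    -0.004  0.002 -0.002 -0.006  0.002  0.     0.001
  0.003  0.002 -0.002  0.004 -0.002  0.002  0.005  0.001 -0.004 -0.002
  0.003] [0.0577 0.1042 0.0005] 9.109195100563618
```

```bash
sed -i 's/.0124,.475/.0124,.48/;s/1.14\*KS/1.2*KS/;s/-ML\/I\]/-1.06*ML\/I]/;s/(.025)\*\*2/(.06)**2/;s/(.0015)\*\*2/(.0008)**2/' bal.py
sed -i 's/^print("pred"/x[1]+=1.06*ML\/I*v\nprint("pred"/' cyc.py
python3 - <<'E'
from bal import *
print(B);json.dump(dict(x=[.0577,.1042,.0005],P=np.diag([9e-6,1e-3,2e-6]).tolist(),phi=-.003),open("st.json","w"))
E
python3 pl.py "-.1 -.3 -.5 -.5 -.3 -.1" "-.2 -.5 -.8 -.8 -.5 -.2"
```

```text
[[ 0.          0.          0.        ]
 [38.22580645  1.4516129  -4.18870968]
 [ 0.          0.          0.        ]]
PLAN [-4.2  2.3  1.8  0.9  0.4 -0.1 -0.4 -0.3 -0.1  0.   0.   0.  -0.  -0.
 -0.  -0. ]
[0.061 0.041 0.022 0.013 0.009 0.009 0.013 0.019 0.029 0.041 0.056 0.076
 0.102 0.135 0.178 0.232]
PLAN [-4.7  2.3  1.9  1.2  0.7 -0.1 -0.5 -0.5 -0.2  0.   0.   0.  -0.  -0.
 -0.  -0. ]
[ 0.061  0.041  0.021  0.009  0.002 -0.004 -0.009 -0.014 -0.018 -0.024
 -0.031 -0.041 -0.054 -0.07  -0.091 -0.119]
```

Request:
{"api": "move_arm", "payload": {
  "commands": [
    {"dx":0,"dy":-0.2,"dz":0,"wx":-4.7,"wy":0,"wz":0,"claw":0.5},
    {"dx":0.1,"dy":-0.5,"dz":0,"wx":2.3,"wy":0,"wz":0,"claw":0.5},
    {"dx":0.1,"dy":-0.8,"dz":0,"wx":1.9,"wy":0,"wz":0,"claw":0.5},
    {"dx":0.1,"dy":-0.8,"dz":0,"wx":1.2,"wy":0,"wz":0,"claw":0.5},
    {"dx":0.1,"dy":-0.5,"dz":0,"wx":0.7,"wy":0,"wz":0,"claw":0.5},
    {"dx":0,"dy":-0.2,"dz":0,"wx":-0.1,"wy":0,"wz":0,"claw":0.5}
  ],
  "force": 58
}}

```text
time_s: 19.02
tcp_pos: [0.4475, -0.0807, 0.1003]
ee_rot: [-0.001, 0.097, 0.995, -0.01]
contact_force: [-0.6, -1.0, -7.6]
finger_gap: 0.0239
grip_force: 58.0
```

```bash
python3 cyc.py "-4.7 2.3 1.9 1.2 .7 -.1" "-.2 -.5 -.8 -.8 -.5 -.2" "-.2 -.5 -.8 -.8 -.5 -.2" 2
python3 pl.py "-.3 -.7 -1 -1 -1 -.7 -.3" "-.1 -.3 -.3 -.1"
```

```text
pred [-0.004 -0.113  0.   ] cmd phi 0.020
t 19.025 meas 0.007 n 65 x [ 0.007 -0.088  0.001] phi 0.0192
t 19.075 meas 0.010 n 65 x [ 0.007 -0.033  0.001] phi 0.0192
tcp [ 0.4476 -0.0811  0.1003] pitch 0.0007 yaw -11.21 piv [ 0.5947 -0.1103  0.0952] grip 0.0237
PLAN [-2.7 -0.1  0.7  1.1  0.8  0.  -0.5 -0.5 -0.2  0.   0.   0.   0.  -0. ]
[ 0.009  0.006  0.003 -0.    -0.005 -0.013 -0.022 -0.033 -0.047 -0.066
 -0.09  -0.122 -0.164 -0.217]
PLAN [-3.1  0.   0.9  0.9  0.6  0.7  0.2 -0.5 -0.7 -0.3 -0.   0.   0.   0.
 -0.  -0. ]
[ 0.01   0.008  0.005  0.001 -0.002 -0.004 -0.008 -0.015 -0.022 -0.029
 -0.04  -0.054 -0.073 -0.098 -0.13  -0.171]
PLAN [-2.2  0.2  0.9  0.5 -0.2 -0.3 -0.1 -0.   0.   0.   0.  -0.  -0.  -0.
 -0.  -0. ]
[ 0.008  0.007  0.005  0.002 -0.001 -0.004 -0.007 -0.011 -0.015 -0.021
 -0.029 -0.039 -0.052 -0.068 -0.089 -0.116]
```

Request:
{"api": "move_arm", "payload": {
  "commands": [
    {"dx":0,"dy":-0.3,"dz":0,"wx":-3.1,"wy":0,"wz":0,"claw":0.5},
    {"dx":0,"dy":-0.7,"dz":0,"wx":0,"wy":0,"wz":0,"claw":0.5},
    {"dx":0,"dy":-1,"dz":0,"wx":0.9,"wy":0,"wz":0,"claw":0.5},
    {"dx":0,"dy":-1,"dz":0,"wx":0.9,"wy":0,"wz":0,"claw":0.5},
    {"dx":0,"dy":-1,"dz":0,"wx":0.6,"wy":0,"wz":0,"claw":0.5},
    {"dx":0,"dy":-0.7,"dz":0,"wx":0.7,"wy":0,"wz":0,"claw":0.5},
    {"dx":0,"dy":-0.3,"dz":0,"wx":0.2,"wy":0,"wz":0,"claw":0.5}
  ],
  "force": 58
}}

```text
time_s: 20.0
tcp_pos: [0.4379, -0.1301, 0.0997]
ee_rot: [-0.002, 0.098, 0.995, -0.012]
contact_force: [0.4, 0.4, -7.7]
finger_gap: 0.0237
grip_force: 58.0
```

```bash
python3 cyc.py "-3.1 0 .9 .9 .6 .7 .2" "-.3 -.7 -1 -1 -1 -.7 -.3" "-.2 -.5 -.7 -.7 -.5 -.2" 2
python3 pl.py "-.2 -.6 -.9 -1 -.9 -.6 -.3" "-.1 -.3 -.3 -.1"
```

```text
pred [-0.008 -0.146  0.001] cmd phi 0.023
t 20.000 meas 0.050 n 62 x [ 0.049 -0.021  0.002] phi 0.0232
t 20.050 meas 0.056 n 62 x [0.053 0.051 0.002] phi 0.0234
tcp [ 0.4378 -0.1302  0.0997] pitch 0.0007 yaw -11.21 piv [ 0.585  -0.1595  0.0946] grip 0.0238
PLAN [-6.4  2.3  2.2  1.1  0.5  0.  -0.5 -0.5 -0.2 -0.   0.   0.   0.  -0. ]
[ 0.063  0.045  0.025  0.012  0.007  0.004  0.001 -0.    -0.001 -0.003
 -0.005 -0.008 -0.013 -0.018]
PLAN [-6.5  2.1  2.1  1.1  0.7  0.4 -0.  -0.4 -0.7 -0.2 -0.   0.   0.   0.
 -0.  -0. ]
[0.063 0.045 0.025 0.014 0.009 0.009 0.01  0.013 0.016 0.023 0.031 0.041
 0.053 0.068 0.088 0.114]
PLAN [-6.   2.5  2.3  0.7 -0.4 -0.5 -0.2 -0.   0.   0.  -0.  -0.  -0.  -0.
 -0.  -0. ]
[ 0.063  0.044  0.024  0.009 -0.    -0.007 -0.013 -0.022 -0.033 -0.047
 -0.065 -0.088 -0.118 -0.156 -0.206 -0.269]
```

Request:
{"api": "move_arm", "payload": {
  "commands": [
    {"dx":0,"dy":-0.2,"dz":0,"wx":-6.5,"wy":0,"wz":0,"claw":0.5},
    {"dx":0,"dy":-0.6,"dz":0,"wx":2.1,"wy":0,"wz":0,"claw":0.5},
    {"dx":0,"dy":-0.9,"dz":0,"wx":2.1,"wy":0,"wz":0,"claw":0.5},
    {"dx":0,"dy":-1,"dz":0,"wx":1.1,"wy":0,"wz":0,"claw":0.5},
    {"dx":0,"dy":-0.9,"dz":0,"wx":0.7,"wy":0,"wz":0,"claw":0.5},
    {"dx":0,"dy":-0.6,"dz":0,"wx":0.4,"wy":0,"wz":0,"claw":0.5},
    {"dx":0,"dy":-0.3,"dz":0,"wx":0,"wy":0,"wz":0,"claw":0.5}
  ],
  "force": 58
}}

```text
time_s: 20.98
tcp_pos: [0.4291, -0.1742, 0.0987]
ee_rot: [-0.001, 0.098, 0.995, -0.01]
contact_force: [0.2, -0.2, -8.7]
finger_gap: 0.0239
grip_force: 58.0
```

```bash
python3 cyc.py "-6.5 2.1 2.1 1.1 .7 .4 0" "-.2 -.6 -.9 -1 -.9 -.6 -.3" "0" 3
python3 - <<'E'
from bal import *
s=bot.read_state();p=tool(s)[0];e=np.array([.981,-.195]);n=np.array([.195,.981]);d=p[:2]-[.652,-.221];print("pivot rel seat along %.4f across %.4f"%(d@e,d@n))
E
```

```text
pred [ 0.01  -0.081  0.002] cmd phi 0.022
t 20.975 meas 0.048 n 62 x [0.048 0.001 0.002] phi 0.0210
t 21.025 meas 0.057 n 63 x [0.054 0.071 0.002] phi 0.0213
t 21.075 meas 0.057 n 62 x [0.058 0.124 0.002] phi 0.0211
tcp [ 0.4291 -0.1743  0.0987] pitch 0.0006 yaw -11.23 piv [ 0.5762 -0.2036  0.0936] grip 0.0237
PLAN [-6.4  3.1  2.1  0.3 -0.2 -0.2 -0.1 -0.  -0.  -0.  -0.  -0.  -0.  -0. ]
[ 0.075  0.053  0.027  0.009 -0.001 -0.009 -0.016 -0.025 -0.035 -0.048
 -0.064 -0.085 -0.112 -0.146]
pivot rel seat along -0.0778 across 0.0026
```

Request:
{"api": "move_arm", "payload": {
  "commands": [
    {"dx":0,"dy":0,"dz":0,"wx":-6.6,"wy":0,"wz":0,"claw":0.5},
    {"dx":0,"dy":0,"dz":0,"wx":3.1,"wy":0,"wz":0,"claw":0.5},
    {"dx":0,"dy":0,"dz":0,"wx":2.1,"wy":0,"wz":0,"claw":0.5},
    {"dx":0,"dy":0,"dz":0,"wx":0.3,"wy":0,"wz":0,"claw":0.5}
  ],
  "force": 58
}}

```text
time_s: 21.62
tcp_pos: [0.4293, -0.1732, 0.0986]
ee_rot: [-0.001, 0.097, 0.995, -0.001]
contact_force: [-0.5, -1.2, -7.6]
finger_gap: 0.0237
grip_force: 58.0
```

```bash
python3 - <<'E'
from workcell import bot
import cv2
c=bot.capture("top");im=c["image"][110:245,285:365,::-1]
im2=cv2.resize(im,None,fx=4.4,fy=4.4,interpolation=cv2.INTER_CUBIC);cv2.imwrite("pics/t5.png",im2)
E
python3 - <<'E'
import json
from bal import *
st=json.load(open("st.json"));json.dump(st,open("st_b.json","w"))
E
sed 's/print("pred"/for j in range(2): x,P=step(x,P,ph,0,0)\nprint("pred"/' cyc.py > cyc_t.py; python3 cyc_t.py "-6.6 3.1 2.1 .3" "0 0 0 0" "0" 2
```

```text
pred [-0.012 -0.149  0.002] cmd phi 0.002
t 21.675 meas -0.002 n 56 x [-0.002 -0.124  0.002] phi 0.0015
t 21.725 meas -0.000 n 54 x [-0.004 -0.097  0.003] phi 0.0015
tcp [ 0.4293 -0.1735  0.0987] pitch 0.0008 yaw -11.14 piv [ 0.5765 -0.2025  0.0935] grip 0.0235
PLAN [ 1.1 -0.9 -0.5 -0.1  0.1  0.   0.   0.  -0.   0.   0.   0.   0.   0. ]
[-0.014 -0.011 -0.007 -0.005 -0.006 -0.007 -0.011 -0.015 -0.022 -0.03
 -0.041 -0.054 -0.072 -0.095]
```

View pics/t5.png

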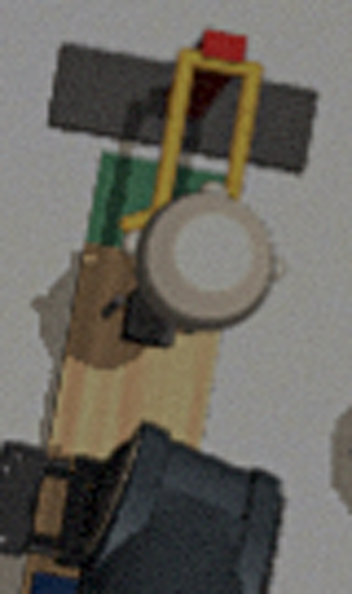

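The head circle is centred at about (209,258) in the crop. The prong mouth bends at about (160,215) and (236,195), and the board edge continues the green patch edge.

```bash
python3 - <<'E'
from h import *
f=lambda u,v:(285+(u+.5)/4.4-.5,110+(v+.5)/4.4-.5)
n=np.array([.195,.981]);e=np.array([.981,-.195]);s=np.array([.652,-.221])
for nm,p,z in [("head",(209,258),.333),("prL",(187,65),.18),("prLbend",(161,212),.18),("prR",(251,70),.18),("prRlow",(236,190),.18),("boardTL",(86,245),.055),("boardL",(52,435),.055),("greenTL",(102,150),0),("greenL",(86,240),0)]:
    q=plane("top",f(*p),z)[:2];print(nm,q.round(4),"along %.4f across %.4f"%((q-s)@e,(q-s)@n))
q=np.array([.5765,-.2025]);print("pivot",(q-s)@e,(q-s)@n)
E
```

```text
head [ 0.5824 -0.201 ] along -0.0722 across 0.0061
prL [ 0.735  -0.2152] along 0.0803 across 0.0219
prLbend [ 0.6348 -0.1954] along -0.0218 across 0.0218
prR [ 0.7315 -0.2585] along 0.0853 across -0.0213
prRlow [ 0.6495 -0.2461] along 0.0024 across -0.0251
boardTL [ 0.6312 -0.1579] along -0.0327 across 0.0579
boardL [ 0.4921 -0.1309] along -0.1744 across 0.0572
greenTL [ 0.7126 -0.1772] along 0.0509 across 0.0548
greenL [ 0.6431 -0.1637] along -0.0199 across 0.0545
pivot -0.077673 0.0034259999999999846
```

```bash
python3 pl.py "0 -.1 -.1 -.1 -.1"
```

```text
PLAN [ 1.  -1.  -0.4  0.   0.2  0.1 -0.1 -0.1 -0.   0.   0.   0.  -0.  -0.
 -0.  -0. ]
[-0.014 -0.011 -0.006 -0.004 -0.004 -0.007 -0.01  -0.015 -0.021 -0.029
 -0.039 -0.052 -0.07  -0.092 -0.12  -0.157]
```

Request:
{"api": "move_arm", "payload": {
  "commands": [
    {"dx":-0.5,"dy":0,"dz":0,"wx":1,"wy":0,"wz":0,"claw":0.5},
    {"dx":-1,"dy":-0.1,"dz":0,"wx":-1,"wy":0,"wz":0,"claw":0.5},
    {"dx":-1,"dy":-0.1,"dz":0,"wx":-0.4,"wy":0,"wz":0,"claw":0.5},
    {"dx":-1,"dy":-0.1,"dz":0,"wx":0,"wy":0,"wz":0,"claw":0.5},
    {"dx":-0.5,"dy":-0.1,"dz":0,"wx":0.2,"wy":0,"wz":0,"claw":0.5}
  ],
  "force": 58
}}

```text
time_s: 22.4
tcp_pos: [0.4686, -0.1861, 0.0986]
ee_rot: [-0.0, 0.098, 0.995, 0.001]
contact_force: [1.5, 0.7, -8.1]
finger_gap: 0.0237
grip_force: 58.0
```

```bash
python3 cyc.py "1 -1 -.4 0 .2" "0 -.1 -.1 -.1 -.1" "0" 2
```

```text
pred [-0.004 -0.037  0.003] cmd phi -0.002
t 22.400 meas 0.047 n 59 x [0.045 0.08  0.004] phi -0.0013
t 22.450 meas 0.054 n 56 x [0.052 0.1   0.004] phi -0.0010
tcp [ 0.469  -0.1861  0.0986] pitch -0.0003 yaw -11.18 piv [ 0.6162 -0.2152  0.0937] grip 0.0234
PLAN [-4.   2.6  1.6  0.2 -0.2 -0.2 -0.1 -0.  -0.  -0.  -0.  -0.  -0.  -0. ]
[0.062 0.043 0.023 0.013 0.01  0.011 0.014 0.017 0.023 0.029 0.038 0.049
 0.063 0.081]
```

Request:
{"api": "move_arm", "payload": {
  "commands": [
    {"dx":-0.3,"dy":0,"dz":0,"wx":-4.3,"wy":0,"wz":0,"claw":0.5},
    {"dx":-0.7,"dy":0,"dz":0,"wx":2.6,"wy":0,"wz":0,"claw":0.5},
    {"dx":-1,"dy":0,"dz":0,"wx":1.6,"wy":0,"wz":0,"claw":0.5},
    {"dx":-0.9,"dy":0,"dz":0,"wx":0.2,"wy":0,"wz":0,"claw":0.5},
    {"dx":-0.5,"dy":0,"dz":0,"wx":-0.2,"wy":0,"wz":0,"claw":0.5}
  ],
  "force": 58
}}

```text
time_s: 23.12
tcp_pos: [0.5014, -0.192, 0.0985]
ee_rot: [-0.0, 0.097, 0.995, 0.002]
contact_force: [0.9, 0.2, -7.5]
finger_gap: 0.0239
grip_force: 58.0
```

```bash
python3 cyc.py "-4.3 2.6 1.6 .2 -.2" "0 0 0 0 0" "0" 2;python3 - <<'E'
from bal import *
s=bot.read_state();p=tool(s)[0];e=np.array([.981,-.195]);n=np.array([.195,.981]);d=p[:2]-[.652,-.221];print("pivot rel seat along %.4f across %.4f"%(d@e,d@n),s["contact_force"])
E
```

```text
pred [-0.023 -0.121  0.004] cmd phi -0.003
t 23.125 meas -0.031 n 60 x [-0.031 -0.14   0.004] phi -0.0038
t 23.175 meas -0.044 n 61 x [-0.042 -0.153  0.003] phi -0.0036
tcp [ 0.502  -0.1925  0.0986] pitch -0.0001 yaw -11.18 piv [ 0.6491 -0.2215  0.0937] grip 0.0238
PLAN [ 4.1 -2.6 -1.6 -0.2  0.2  0.2  0.1  0.   0.   0.   0.   0.   0.   0. ]
[-0.057 -0.04  -0.019 -0.006  0.001  0.007  0.013  0.021  0.032  0.045
  0.062  0.084  0.112  0.148]
pivot rel seat along -0.0033 across -0.0014 [ 0.38242293 -0.08785385 -7.85452228]
```

Request:
{"api": "move_arm", "payload": {
  "commands": [
    {"dx":0,"dy":0,"dz":0.2,"wx":4.1,"wy":0,"wz":0,"claw":0.5},
    {"dx":0,"dy":0,"dz":0.5,"wx":-2.6,"wy":0,"wz":0,"claw":0.5},
    {"dx":0,"dy":0,"dz":0.7,"wx":-1.6,"wy":0,"wz":0,"claw":0.5},
    {"dx":0,"dy":0,"dz":0.8,"wx":0.1,"wy":0,"wz":0,"claw":0.5},
    {"dx":0,"dy":0,"dz":0.8,"wx":0.2,"wy":0,"wz":0,"claw":0.5},
    {"dx":0,"dy":0,"dz":0.6,"wx":0,"wy":0,"wz":0,"claw":0.5},
    {"dx":0,"dy":0,"dz":0.3,"wx":0,"wy":0,"wz":0,"claw":0.5}
  ],
  "force": 58
}}

```text
time_s: 24.1
tcp_pos: [0.5008, -0.1923, 0.0591]
ee_rot: [-0.001, 0.097, 0.995, -0.0]
contact_force: [0.3, -0.3, -8.0]
finger_gap: 0.0234
grip_force: 58.0
```

```bash
python3 cyc.py "4.1 -2.6 -1.6 .1 .2 0 0" "0 0 0 0 0 0 0" "0" 1;python3 - <<'E'
from bal import *
s=bot.read_state();print(s["contact_force"],s["moment"],s["tcp_pos"])
E
```

```text
pred [0.03  0.111 0.003] cmd phi -0.000
t 24.100 meas 0.032 n 61 x [0.032 0.114 0.003] phi 0.0002
tcp [ 0.5008 -0.1923  0.0591] pitch 0.0015 yaw -11.16 piv [ 0.6479 -0.2213  0.0539] grip 0.0234
PLAN [-3.3  2.   1.3  0.2 -0.2 -0.1 -0.  -0.  -0.  -0.  -0.  -0.  -0.  -0. ]
[0.044 0.031 0.015 0.006 0.002 0.001 0.    0.    0.001 0.003 0.005 0.008
 0.013 0.018]
[ 0.07747838  0.36802434 -7.52609507] [0.02494739 0.1713767  0.0207034 ] [ 0.50070838 -0.19229482  0.05896933]
```

Request:
{"api": "move_arm", "payload": {
  "commands": [
    {"dx":0,"dy":0,"dz":0.15,"wx":0,"wy":0,"wz":0,"claw":0.5},
    {"dx":0,"dy":0,"dz":0.08,"wx":0,"wy":0,"wz":0,"claw":0.5},
    {"dx":0,"dy":0,"dz":0.02,"wx":0,"wy":0,"wz":0,"claw":0.5},
    {"dx":0,"dy":0,"dz":0,"wx":0,"wy":0,"wz":0,"claw":0.5}
  ],
  "force": 58
}}

```text
time_s: 24.65
tcp_pos: [0.501, -0.1927, 0.0573]
ee_rot: [-0.0, 0.098, 0.995, -0.0]
contact_force: [0.5, 0.5, -6.5]
finger_gap: 0.0235
grip_force: 58.0
```

```bash
python3 cyc.py "0 0 0 0" "0 0 0 0" "0" 2;python3 - <<'E'
from bal import *
s=bot.read_state();print(s["contact_force"],s["moment"],s["tcp_pos"])
c=bot.capture("scene");cv2.imwrite("pics/s6.png",cv2.resize(c["image"][110:310,110:330,::-1],None,fx=3,fy=3))
E
```

```text
pred [0.137 0.309 0.003] cmd phi 0.000
t 24.650 meas 0.112 n 59 x [0.113 0.251 0.003] phi 0.0002
t 24.700 meas 0.112 n 60 x [0.118 0.254 0.003] phi 0.0003
tcp [ 0.5011 -0.1928  0.0573] pitch 0.0002 yaw -11.20 piv [ 0.6482 -0.2219  0.0523] grip 0.0236
PLAN [-9.3  6.   3.7  0.5 -0.5 -0.4 -0.1 -0.  -0.  -0.  -0.  -0.  -0.  -0. ]
[ 0.142  0.097  0.05   0.022  0.009  0.003 -0.001 -0.004 -0.006 -0.008
 -0.01  -0.012 -0.015 -0.018]
[ 0.08849018  0.48319114 -7.98472905] [-0.05329083  0.05761615 -0.09588784] [ 0.5010022  -0.19275389  0.05727624]
```

View pics/s6.png

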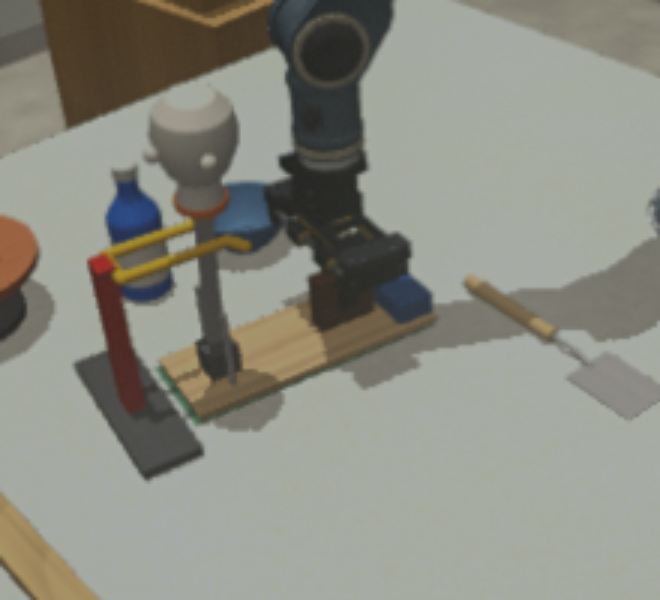

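The post is between the prongs with the head resting on the near one at 0.11 rad. The board covers the patch and still hangs about a millimetre up, so I'll lower it the last bit.

Request:
{"api": "move_arm", "payload": {
  "commands": [
    {"dx":0,"dy":0,"dz":0.05,"wx":0,"wy":0,"wz":0,"claw":0.5},
    {"dx":0,"dy":0,"dz":0.05,"wx":0,"wy":0,"wz":0,"claw":0.5},
    {"dx":0,"dy":0,"dz":0,"wx":0,"wy":0,"wz":0,"claw":0.5},
    {"dx":0,"dy":0,"dz":0,"wx":0,"wy":0,"wz":0,"claw":0.5}
  ],
  "force": 58
}}

```text
time_s: 25.3
tcp_pos: [0.5009, -0.1927, 0.0568]
ee_rot: [-0.0, 0.098, 0.995, 0.0]
contact_force: [-4.5, 1.5, 6.0]
finger_gap: 0.0236
grip_force: 58.0
```

Request:
{"api": "move_arm", "payload": {
  "commands": [
    {"dx":0,"dy":0,"dz":0,"wx":0,"wy":0,"wz":0,"claw":2.4},
    {"dx":0,"dy":0,"dz":0,"wx":0,"wy":0,"wz":0,"claw":2.8},
    {"dx":0,"dy":0,"dz":0,"wx":0,"wy":0,"wz":0,"claw":4},
    {"dx":0,"dy":0,"dz":0,"wx":0,"wy":0,"wz":0,"claw":5.5},
    {"dx":0,"dy":0,"dz":0,"wx":0,"wy":0,"wz":0,"claw":6.5},
    {"dx":0,"dy":0,"dz":0,"wx":0,"wy":0,"wz":0,"claw":6.5},
    {"dx":0,"dy":0,"dz":-1,"wx":0,"wy":0,"wz":0,"claw":6.5},
    {"dx":0,"dy":0,"dz":-2,"wx":0,"wy":0,"wz":0,"claw":6.5},
    {"dx":0,"dy":0,"dz":-3,"wx":0,"wy":0,"wz":0,"claw":6.5},
    {"dx":0,"dy":0,"dz":-3,"wx":0,"wy":0,"wz":0,"claw":6.5},
    {"dx":0,"dy":0,"dz":-1,"wx":0,"wy":0,"wz":0,"claw":6.5},
    {"dx":0,"dy":0,"dz":0,"wx":0,"wy":0,"wz":0,"claw":6.5}
  ],
  "force": 20
}}

```text
time_s: 26.8
tcp_pos: [0.5012, -0.1926, 0.1566]
ee_rot: [0.0, 0.097, 0.995, -0.0]
contact_force: [-0.2, 0.2, 0.0]
finger_gap: 0.0652
grip_force: 0.0
```

```bash
python3 - <<'E'
from bal import *
off=np.array(json.load(open("off.json")));s=bot.read_state();print(s["contact_force"],s["tcp_pos"])
s["tcp_pos"]=[.5009,-.1927,.0568]
a=[meas(s,bot.capture("scene")["image"],.11,off)[:2] for _ in range(4)];print(a)
c=bot.capture("scene")["image"][110:310,110:330,::-1];t=bot.capture("top")["image"][105:245,270:370,::-1]
cv2.imwrite("pics/f.png",np.hstack([cv2.resize(c,(440,400)),cv2.resize(t,(286,400))]))
E
```

```text
[-0.1743104   0.15786804  0.04644638] [ 0.50118217 -0.19260967  0.15660106]
[(np.float64(0.1116592871384229), array([177.24590164, 179.26229508])), (np.float64(0.1116592871384229), array([177.24590164, 179.26229508])), (np.float64(0.11185473810211667), array([177.31666667, 179.21666667])), (np.float64(0.11185473810211667), array([177.31666667, 179.21666667]))]
```

View pics/f.png

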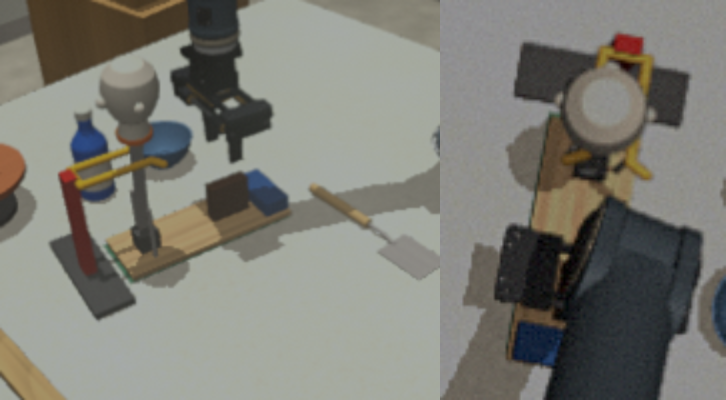

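The board lies on the patch, released, with the head still at 0.11 rad between the prongs (collar at about (135,135) in the left crop) and the gripper clear above.

```bash
python3 -c "
from workcell import bot
print(bot.job_done())"
```

```text
the job is handed in; nothing more can be done
None
```

I handed the job in at about 27 s: the head was balanced in the air for over four seconds, then carried to the steady, and the released board now lies on the green patch with the head at rest against a prong at about 0.11 rad. No verdict came back, and one early over-correction tipped the head past 0.15 rad before the four-second hold began.

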